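Load the coral jars under the sliding tank lamp

TASK

Press the sprung button on the lamp's sliding tube and slide the lamp aside to the last hole of its rail, letting the button pop out there. Take the cover off the tank, stand every stoppered jar from the table upright in the tank, one to a cell, then put the cover back on so that it sits fully down. Finally press the button again, bring the lamp back over the tank until the button pops into that hole, and leave the other things on the table where they are.

Things in the scene. Friction and masses are not known exactly. Their poses are not given: they have to be found in the camera images.
- station: Fixed station: open glass tank, lamp rail on its far side. Origin: tank centre at table level; x across the tank to the rail, y along the rail to its parking end, z up. Tank 183 (x) by 159 (y) mm outside, walls 5 mm, rim 95 mm and floor 6 mm above the table. Two crossing dividers, 25 mm above the floor, 5 mm thick, make four cells 84 (x) by 72 (y) mm.
- rail_hole_park (a point): Centre of the rail's last hole, where the tube's centre is when parked; axes as the station's. The rail is an 18 mm square bar along the station's y, axis 165 mm above the table and 140 mm in +x from the tank's centre; posts (tops at 177 mm) stand at station y -35 and +275 mm. Three holes 90 mm apart at station y 30, 120 and 210 mm.
- lamp_tube (a joint): Slide of the lamp's tube, m along the station's +y, range -0.004 to 0.184. Holes: 0 = lamp over the tank, 0.090 = halfway, 0.180 = last hole, lamp parked clear of the tank. About 2 N friction once the button is in; the catch has 2.5 mm play either side of each hole's centre.
- tube (a point): Centre of the sliding tube, a grey block 40 (x) by 70 (y) by 34 (z) mm round the rail, axes as the station's, steel button in the middle of its +x face. Nothing above it; fingers have 45 mm free on either side of its middle. Squeezed across x between two fingers, one on the button, one on the opposite face, it is both freed and held: 48 mm wide with the button out, 41 mm pressed.
- lamp (a point): Centre of the lamp, a black slab 130 by 130 by 26 mm fixed to the tube: x -140, y -30 mm from the tube's centre, same height (underside 151 mm above the table). Its arm (16 mm wide in y) leaves the tube's -x face at y -25 mm. Over the tank it bars the way in from above.
- detent (a joint): How far the tube's sprung button is pressed (towards the station's -x), m. 0 = out, 8 mm proud, catch popped into a hole; 0.007 = fully in, 1 mm proud. From about 0.005 the tube can slide. Let go between holes it stays about 0.005 in, riding on the rail, and pops out at the next hole. Spring 2 N at first, 5.5 N fully in.
- button (a point): Centre of the outer face of the steel button (16 mm diameter), on the far (+x) side of the tube.
- cover: Loose tank cover, 0.22 kg: clear sheet with white edges, 193 (x) by 169 (y) by 5 mm; below it a plug 163 by 139 by 6 mm that fits inside the tank rim with 5 mm clearance all round. Origin: centre of the plug's underside, z up. Starts on the tank: long side along the station's x, origin over the tank's centre, 89 mm above the table.
- cover_grip (a point): Centre of the black bar grip on top of the cover, 26 mm above the cover's origin. Bar 18 (x) by 56 (y) by 30 (z) mm, from 11 to 41 mm above the cover's origin. The table around x 430, y 320 mm, left of the parked lamp, is kept clear: there is room to lay the cover down.
- jar0: Closed glass jar, 0.14 kg nominal, 48 mm diameter, 50 mm high, with a black knob stopper 24 mm in diameter from 50 to 78 mm (fixed to the jar). Origin: centre of its underside, z up. Starts upright on the table. May be absent.
- jar1: Closed glass jar, 0.14 kg nominal, 48 mm diameter, 50 mm high, with a black knob stopper 24 mm in diameter from 50 to 78 mm (fixed to the jar). Origin: centre of its underside, z up. Starts upright on the table. May be absent.
- jar2: Closed glass jar, 0.14 kg nominal, 48 mm diameter, 50 mm high, with a black knob stopper 24 mm in diameter from 50 to 78 mm (fixed to the jar). Origin: centre of its underside, z up. Starts upright on the table. May be absent.
- jar3: Closed glass jar, 0.14 kg nominal, 48 mm diameter, 50 mm high, with a black knob stopper 24 mm in diameter from 50 to 78 mm (fixed to the jar). Origin: centre of its underside, z up. Starts upright on the table. May be absent.
- cell0 (a point): Centre of the floor of one cell of the tank (axes as the station's, 6 mm above the table).
- cell1 (a point): Centre of the floor of one cell of the tank (axes as the station's, 6 mm above the table).
- cell2 (a point): Centre of the floor of one cell of the tank (axes as the station's, 6 mm above the table).
- cell3 (a point): Centre of the floor of one cell of the tank (axes as the station's, 6 mm above the table).
- dropper: Bystander: amber bottle, 34 mm diameter, 85 mm high; leave alone. Origin under its centre.
- frag_disc: Bystander: white ceramic disc, 44 mm diameter, 12 mm high, lying among the jars. Origin under its centre.
- rock: Bystander: brown rock, about 110 mm long, 70 mm high. Origin under its middle.
- brush: Bystander: brush lying on the table. Origin under its middle.
- pvc_tee: Bystander: white pipe tee lying on the table, 90 mm long, 32 mm high. Origin under its middle.
- beaker: Bystander: glass beaker, 70 mm diameter, 85 mm high. Origin under its centre.
- weight: Bystander: steel weight, 40 mm diameter, 35 mm high. Origin under its centre.
Mind the look-alikes: they are no part of the job. Leave any blue look-alike of the jar2 alone.

How it is judged:
By the outcome, as a careful person would: the job done as asked, in the order asked, and still so for the second after the job is handed in, with the robot touching nothing.
Of jar0, jar1, jar2, jar3 only 2 to 4 are there at a start; the rules pass over those that are not, and their reading is None.
At some moment in a run one of jar0, jar1, jar2, jar3, cover may be knocked a few centimetres aside while the robot is not near it.
It also fails if it takes over 210 s, if anything falls off the work surface, if the arm or the gripper's body presses on something with over 40 N, if the wrist force passes 120 N, or if a joint passes its speed limit or range.

ROBOT

A 6-joint arm with a two-finger parallel gripper is mounted at the origin on the work surface. World frame = base frame: x ahead of the robot, y to its left, z up, the work surface at z = 0. Lengths are in mm, angles in rad, forces in N, time in s.
With the tool pointing down it reaches from about 325 to 750 mm from the base axis. Payload 7.6 kg.
Tool frame: the origin (TCP) lies at the very end of the fingers, on their centre line; the grasp point (between the pads) lies env.tcp_to_grasp behind it (env.tcp_to_grasp is the distance from the TCP to the grasp point, in mm); y points along the fingers, x is the direction in which the jaws open and shut, and the axes are right-handed (so a half turn about y gives the same grasp; the last joint's range is limited). The gripper opens to 85 mm and grips with 20 to 120 N. Pads are 22 mm wide; open, the fingers measure 114 mm over their backs; the gripper's body (76 mm by 85 mm) begins 54 mm behind the grasp point. The pads swing forward as they close: fully open they stand 13 mm farther back than shut.
Start: joints at [-1.4, 0.052, 1.401, -0, 1.689, -0.07], TCP at [125.226, -509.867, 231.323] pointing down, gripper open.
Joint ranges: [-2.9, 2.9], [-0.91, 2.17], [0.12, 2.37], [-1.06, 4.2], [0.26, 2.73], [-2.93, 2.93]. Speed limits (rad/s): [2.57, 2.57, 3.01, 3.14, 3.14, 3.14].

INTERFACE

Orientations are given as a unit quaternion [x, y, z, w].
In Python, from cell import sensors, optics, env gives the robot as it stands.
- The arm moves only by the tool play_rows, never from a script. Its argument "rows" is a list of rows, each a list of 4 numbers: the shift along the tool's x, y, z in mm, then the turn about the tool's y in degrees. A call has 1 to 5 rows; each row is the pose to reach, as a shift and turn from the pose measured when the call began, along the tool's axes at that moment; what a row does not reach only later rows make up. A row lasts 1/12 s, in which the tool goes at most 41.7 mm and 7.16 degrees, less where a joint would pass 70% of its speed; a pose out of reach is approached as far as the arm can. A call with a gripper value outside its range is refused whole. "grip" is the gripper's target within -1 to 1 (shut at 1, half-way at 0, fully open at -1), set as the call begins (left out, the last holds). The fingers move at their own pace and stop on an object; the grip force is fixed at half the most. Time passes only in rows, so rows that repeat a pose let the fingers close. It gives the time, the measured TCP pose, the force and the opening at its end, in the units of the state.
- sensors.state(): the state, without advancing time (a new reading comes with each control period).
- optics.get_image(name): name is "scene" or "top" or "wrist"; returns the picture (384x512x3 uint8, blue, green, red); there is no depth.
- optics.camera_info(name): a dict with "fx", "fy", "cx", "cy" (pixels), "k1" (the pictures are not rectified: a ray, as slopes to the right and down, at radius r is drawn at 1 + k1 r^2 times it, then the intrinsics apply), "R" (3x3) and "t" (3): a world point X has camera coordinates R X + t. Camera axes: x right, y down, z forward; pixel columns grow to the right and rows downward; lengths in mm; the calibration is good to about 2 mm. A picture is of the moment at which its call begins: read the wrist's pose just before it. camera_info takes no time and is no camera call; for the wrist camera it gives the pose at the moment of the call.
- env.hand_in(): hands the job in, once; it reports no verdict.
Trained networks look in the newest picture that a camera, given by its name, has taken for a name from the list of things; names that differ only in an ending like _2 or _b are one class to them, and where a whole thing is asked for, a point or a joint stands for the part that bears it (a point fixed in the world has none). Each returns a list of dicts, best first, with "confidence" (0 to 1); they miss things now and then, are a little off and sometimes report something else, mostly with a low value. They report only what shows in the picture. A call takes as long as a camera call. They do not tell look-alikes from the thing itself.
- optics.recognise(camera, label): "point" ([x, y, z] in mm, in the coordinates of the camera as it stood for that picture, good to about 4 mm: the middle of the surface that is visible of it).
The state is a dict: "clock": time; "joint_positions": joint angles; "dq": joint speeds; "effort": joint torques, N m; "ee_pos": TCP position; "ee_rot": TCP orientation; "contact_force": force on the tool from outside, world axes, zero at the start; "torque": the same for the moment, N m; "gripper_width": opening from 0.0 (shut) to 1.0 (fully open).
Only numpy, scipy, OpenCV 4.12 (cv2) and the standard library are available. Lean on these libraries where they do the work, as an engineer would, in place of code of your own. Each camera call takes 0.05 s, during which the arm holds its last target.

## Working session

There is one attempt and no reset: what is moved stays moved. The work goes in short steps, Python scripts to look and compute and a tool call to move; the robot and the scene stay as the last step left them, time stands still between calls to the robot, and variables do not carry over. Pictures are saved under pics/ and viewed, and the job is handed in when it is done.

Besides the shell and the picture viewer there is one more tool, called as name(argument=value, ...) on one line, values as JSON. play_rows: Moves the arm, as the interface text tells. Its arguments: {"type":"object","properties":{"rows":{"type":"array","items":{"type":"array","items":{"type":"number"}}},"grip":{"type":"number"}},"required":["rows"]}

```bash
mkdir -p pics; ls
python3 - <<'E'
from cell import sensors, optics, env
import cv2
s=sensors.state(); print(s); print(env.tcp_to_grasp)
for n in ("scene","top","wrist"):
    im=optics.get_image(n); cv2.imwrite(f"pics/{n}0.png",im); print(n,optics.camera_info(n))
E
```

```text
pics
{'clock': 0.0, 'joint_positions': array([-1.40030407e+00,  5.28187405e-02,  1.40177028e+00, -1.29911328e-05,
        1.68860886e+00, -7.02955934e-02]), 'dq': array([ 0.00045319, -0.00045426, -0.00080619, -0.00140388,  0.00043388,
        0.00156794]), 'effort': array([ 6.69358706e-04, -3.81670117e+01, -3.60186052e+01, -7.05684761e-05,
        6.18354170e-03, -9.37278628e-06]), 'ee_pos': array([ 125.16247511, -509.53430627,  230.45887144]), 'ee_rot': array([-0.55605451,  0.4367533 , -0.43590538,  0.55680916]), 'contact_force': array([ 0.78582536, -0.93670818,  0.33796242]), 'torque': array([ 0.00409608, -0.00792012, -0.00076812]), 'gripper_width': 1.0016264906407757}
18.700000000000003
scene {'fx': 453.10884022606507, 'fy': 453.10884022606507, 'cx': 261.6459032643024, 'cy': 195.15733391941546, 'k1': -0.026479192392499934, 'R': array([[ 0.29372749,  0.95575031,  0.01629423],
       [ 0.6355927 , -0.18254581, -0.75013262],
       [-0.71396504,  0.23069106, -0.66108665]]), 't': array([-130.20292278, -209.65086181, 1856.45283004])}
top {'fx': 363.89747646889447, 'fy': 363.89747646889447, 'cx': 253.57231423325587, 'cy': 195.60832338268708, 'k1': -0.10506702981388243, 'R': array([[ 0.02480436, -0.99968479,  0.00388109],
       [-0.99632371, -0.02503903, -0.08192752],
       [ 0.08199887, -0.00183466, -0.99663073]]), 't': array([   5.22729403,  477.43151817, 1192.36484498])}
wrist {'fx': 324.76644757463504, 'fy': 324.76644757463504, 'cx': 258.60973836882454, 'cy': 188.42743415367735, 'k1': 0.0056440256794334865, 'R': array([[ 0.23911329, -0.97099109, -0.00107094],
       [-0.93557098, -0.23068574,  0.26737808],
       [-0.25986878, -0.06293171, -0.9635911 ]]), 't': array([-525.46914261,  -34.72732474,  377.8242752 ])}
```

View pics/top0.png

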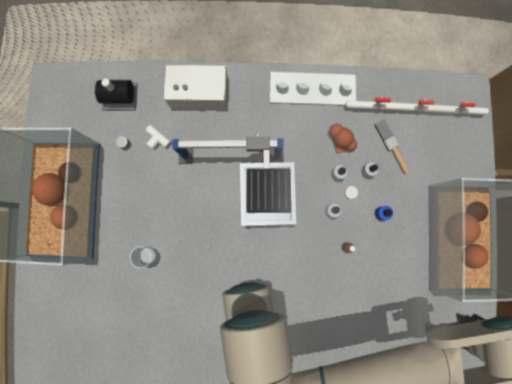

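View pics/scene0.png

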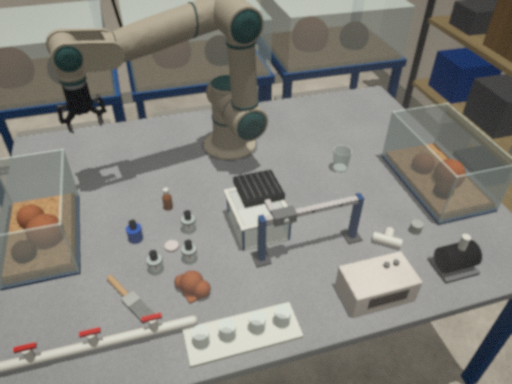

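View pics/wrist0.png

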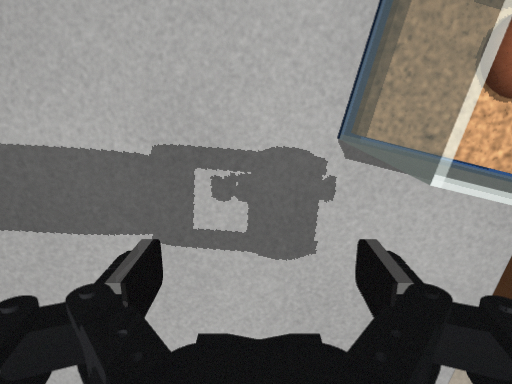

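The top view shows three white jars at about (341,173), (372,170) and (334,211). A blue look-alike is at (385,213), the disc at (352,192), and the lamp over the tank at (268,194). Next I'll write helpers and measure.

```bash
cat > h.py <<'E'
from cell import sensors, optics, env
import cv2, numpy as np
from scipy.spatial.transform import Rotation as Rn
def proj(cam,P,ci=None):
    c=ci or optics.camera_info(cam); p=c["R"]@np.asarray(P,float)+c["t"]
    s=p[:2]/p[2]; s=s*(1+c["k1"]*(s@s)); return np.array([c["fx"]*s[0]+c["cx"],c["fy"]*s[1]+c["cy"]])
def ray(cam,uv,ci=None):
    c=ci or optics.camera_info(cam); d=np.array([(uv[0]-c["cx"])/c["fx"],(uv[1]-c["cy"])/c["fy"]]); s=d.copy()
    for _ in range(20): s=d/(1+c["k1"]*(s@s))
    return -c["R"].T@c["t"], c["R"].T@np.array([s[0],s[1],1])
def at_z(cam,uv,z,ci=None):
    o,d=ray(cam,uv,ci); return o+d*(z-o[2])/d[2]
def rec(cam,label,ci=None,n=6):
    c=ci or optics.camera_info(cam); out=[]
    for r in optics.recognise(cam,label)[:n]:
        P=c["R"].T@(np.array(r["point"])-c["t"]); out.append((round(r["confidence"],2),P.round(1),proj(cam,P,c).round(0)))
    return out
def pose():
    s=sensors.state(); R=Rn.from_quat(s["ee_rot"]).as_matrix(); return s,s["ee_pos"],R
def shot(cam,name,crop=None,k=1):
    ci=optics.camera_info(cam); im=optics.get_image(cam)
    if crop: a,b,c,d=crop; o=im[b:d,a:c]
    else: o=im
    if k!=1: o=cv2.resize(o,None,fx=k,fy=k,interpolation=cv2.INTER_CUBIC)
    cv2.imwrite(f"pics/{name}.png",o); return im,ci
def st():
    s,p,R=pose(); print("t",round(s["clock"],2),"tcp",p.round(1),"y",R[:,1].round(3),"x",R[:,0].round(3),"z",R[:,2].round(3),"F",s["contact_force"].round(1),"w",round(s["gripper_width"],3),"q",s["joint_positions"].round(2))
E
python3 - <<'E'
from h import *
im,ci=shot("top","t1",(220,120,420,260),4)
for l in ("tube","lamp","cover","jar0","station","frag_disc","button","weight"):
    print(l,rec("top",l,ci))
im,ci=shot("scene","s1",(120,160,380,280),3)
for l in ("tube","lamp","cover","jar0","station","button"):
    print(l,rec("scene",l,ci))
st()
E
```

```text
tube [(0.74, array([498.4, -11.7, 177.2]), array([264., 184.])), (0.68, array([ 430.6, -241. ,   52.9]), array([333., 211.]))]
lamp [(0.74, array([497.5, -11. , 175.3]), array([264., 185.]))]
cover [(0.89, array([422.9, -20.7,  97.6]), array([265., 211.]))]
jar0 [(0.72, array([ 560. , -257.2,   53. ]), array([338., 172.])), (0.56, array([ 429. , -240.2,   50.8]), array([332., 212.])), (0.56, array([ 428.4, -407.4,   48.4]), array([382., 213.])), (0.51, array([ 573.1, -362.5,   45.6]), array([369., 169.])), (0.41, array([534.8,  -6.1, 178.2]), array([262., 172.]))]
station [(0.83, array([533.6,  -3.4, 174.3]), array([261., 172.]))]
frag_disc []
button [(0.68, array([ 499.1, -313.2,    8.6]), array([351., 192.])), (0.21, array([425.3, -24.8,  97.1]), array([267., 211.]))]
weight [(0.4, array([ 680.8, -447.4,   19.7]), array([390., 140.]))]
tube [(0.75, array([519.7, -17.6, 176. ]), array([264., 192.])), (0.56, array([573.7, -14.7, 162.4]), array([271., 207.]))]
lamp [(0.93, array([526.2, -16. , 176.3]), array([266., 194.]))]
cover [(0.66, array([510.2, -77.4, 101.2]), array([245., 212.])), (0.47, array([657.8, 462.3,  26.2]), array([416., 227.]))]
jar0 [(0.9, array([ 573.9, -266.7,   52.6]), array([189., 250.])), (0.84, array([ 441.3, -423.4,   46.7]), array([132., 231.])), (0.81, array([ 450.2, -254.2,   47.7]), array([186., 222.])), (0.67, array([ 587.7, -372.8,   47.8]), array([154., 262.]))]
station [(0.95, array([574.7, -15.4, 163.5]), array([271., 207.])), (0.33, array([ 687.5, -450.4,   21.6]), array([132., 301.]))]
button []
t 0.95 tcp [ 125.2 -509.9  231.3] y [ 0. -0. -1.] x [ 0.239 -0.971  0.   ] z [ 0.971  0.239 -0.   ] F [0.1 0.5 0.8] w 1.002 q [-1.4   0.05  1.4   0.    1.69 -0.07]
```

View pics/t1.png

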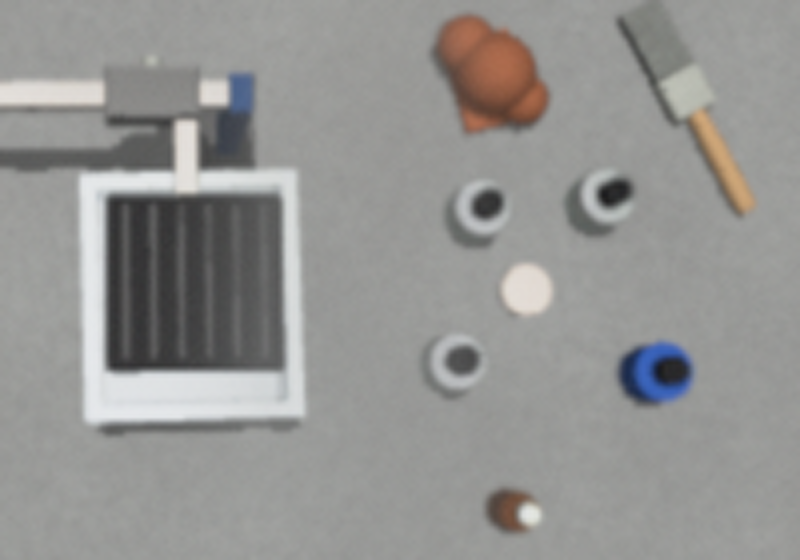

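View pics/s1.png

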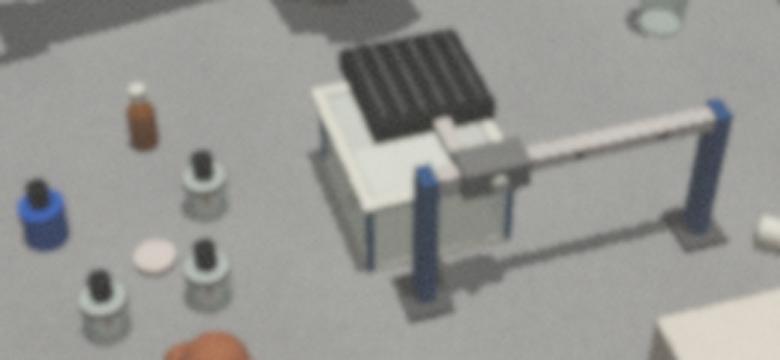

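```bash
cat > fit.py <<'E'
from h import *
from scipy.optimize import least_squares
T=optics.camera_info("top"); S=optics.camera_info("scene")
def up(u,off,k): return np.array([(u[0]+.5)/k-.5+off[0],(u[1]+.5)/k-.5+off[1]])
obs=[]
def cor(dx,dy,z): return [dx,dy,z]
for u,P in [((80,171),(96.5,84.5,100)),((298,170),(96.5,-84.5,100)),((305,417),(-96.5,-84.5,100)),((85,423),(-96.5,84.5,100)),
 ((105,66),(160,65,182)),((200,67),(160,-5,182)),((200,117),(120,-5,182)),((106,120),(120,65,182))]:
    obs.append(("top",up(u,(220,120),4),P))
for u,P in [((426,171),(140,-35,177)),((719,105),(140,275,177)),((370,210),(96.5,-84.5,98)),((313,92),(-96.5,-84.5,98)),((448,153),(120,-5,182)),((518,140),(120,65,182)),((528,160),(160,65,182)),((457,178),(160,-5,182))]:
    obs.append(("scene",up(u,(120,160),3),P))
def tow(p,P):
    c,s=np.cos(p[2]),np.sin(p[2]); return np.array([p[0]+c*P[0]-s*P[1],p[1]+s*P[0]+c*P[1],P[2]])
def res(p,o=obs): return np.concatenate([proj(c,tow(p,P),T if c=="top" else S)-u for c,u,P in o])
for o in (obs,obs[:8],obs[8:]):
    r=least_squares(res,[470,-20,0],args=(o,),loss="soft_l1",x_scale=[1,1,.01]); print(r.x.round(4)); print(res(r.x,o).reshape(-1,2).round(1).tolist())
E
python3 fit.py
```

```text
[ 4.799402e+02 -2.671760e+01  3.430000e-02]
[[0.8, 0.2], [0.1, -0.0], [-0.4, -0.1], [-0.0, -1.1], [0.2, 0.2], [0.3, -0.3], [0.5, 0.6], [0.0, 0.1], [0.2, 0.6], [-0.1, 0.3], [-2.0, 0.5], [-0.2, -0.2], [0.5, -1.5], [-0.2, -2.3], [1.7, 0.1], [2.3, -0.6]]
[ 4.79883e+02 -2.65333e+01  3.96000e-02]
[[0.6, 0.3], [-0.1, -0.1], [-0.3, -0.3], [0.1, -0.9], [-0.2, 0.3], [-0.0, -0.3], [0.2, 0.6], [-0.2, 0.2]]
[ 4.803692e+02 -2.709600e+01  2.630000e-02]
[[-0.3, 0.8], [-0.1, 0.9], [-2.4, 0.6], [-0.1, -0.3], [0.1, -1.3], [-0.5, -2.0], [1.3, 0.4], [1.8, -0.4]]
```

```bash
cat >> h.py <<'E'
ST=np.array([480.0,-26.7,0.0343])
def tow(P,p=ST):
    c,s=np.cos(p[2]),np.sin(p[2]); return np.array([p[0]+c*P[0]-s*P[1],p[1]+s*P[0]+c*P[1],P[2]])
def plan(P,yaw=None):
    """shift/turn to TCP P with jaw axis heading yaw(rad, mod pi)"""
    s,p,R=pose(); d=R.T@(np.array(P,float)-p); th=0
    if yaw is not None:
        f=np.array([np.cos(yaw),np.sin(yaw),0]); th=np.degrees(np.arctan2(-(R[:,2]@f),R[:,0]@f)); th=(th+90)%180-90
    # tilt error
    print("shift",d.round(1),"turn",round(th,2),"rows>=",int(np.ceil(max(np.linalg.norm(d)/41.7,abs(th)/7.16))))
E
python3 - <<'E'
from h import *
st(); P=tow((140.5,30,270)); print(P); plan(P,ST[2])
E
```

```text
t 0.95 tcp [ 125.2 -509.9  231.3] y [ 0. -0. -1.] x [ 0.239 -0.971  0.   ] z [ 0.971  0.239 -0.   ] F [0.1 0.5 0.8] w 1.002 q [-1.4   0.05  1.4   0.    1.69 -0.07]
[619.38856144   8.10055949 270.        ]
shift [-385.2  -38.7  603.5] turn -78.17 rows>= 18
```

play_rows(rows=[[-385,-38,603,-78],[-385,-38,603,-78],[-385,-38,603,-78],[-385,-38,603,-78],[-385,-38,603,-78]], grip=-1)

```text
clock: 1.37
ee_pos: [269.7, -357.7, 242.6]
ee_rot: [0.664, -0.242, 0.242, -0.664]
contact_force: [1.3, -0.2, 0.1]
gripper_width: 0.999
```

Run:
```python
from h import *
st(); P=tow((140.5,30,270)); plan(P,ST[2])
```

```text
t 1.37 tcp [ 269.7 -357.7  242.6] y [ 0. -0. -1.] x [ 0.765 -0.644  0.001] z [ 0.644  0.765 -0.   ] F [ 1.3 -0.2  0.1] w 0.999 q [-1.01 -0.17  1.59  0.    1.72 -0.31]
shift [ 32.1 -27.5 505.1] turn -42.04 rows>= 13
```

play_rows(rows=[[32,-27,505,-42],[32,-27,505,-42],[32,-27,505,-42],[32,-27,505,-42],[32,-27,505,-42]])

```text
clock: 1.78
ee_pos: [413.5, -207.0, 253.9]
ee_rot: [0.707, -0.026, 0.026, -0.706]
contact_force: [0.2, -0.5, -0.5]
gripper_width: 0.999
```

Run:
```python
from h import *
im,ci=shot("wrist","w1"); print(rec("wrist","jar0",ci)); 
st(); P=tow((140.5,30,270)); plan(P,ST[2])
```

```text
[(0.94, array([ 428.4, -403.4,   49.1]), array([282., 316.])), (0.9, array([ 555.6, -258.4,   49.4]), array([388., 198.])), (0.8, array([ 433.4, -243.2,   52.6]), array([278., 194.])), (0.16, array([458.3, -91.5, 174.1]), array([317.,  11.]))]
t 1.88 tcp [ 415.3 -204.7  253.8] y [ 0.002  0.    -1.   ] x [ 0.998 -0.069  0.002] z [0.069 0.998 0.001] F [-0.8 -0.4  0.5] w 0.997 q [-0.54 -0.13  1.53  0.    1.74 -0.47]
shift [189.  -15.7 226.3] turn -5.9 rows>= 8
```

View pics/w1.png

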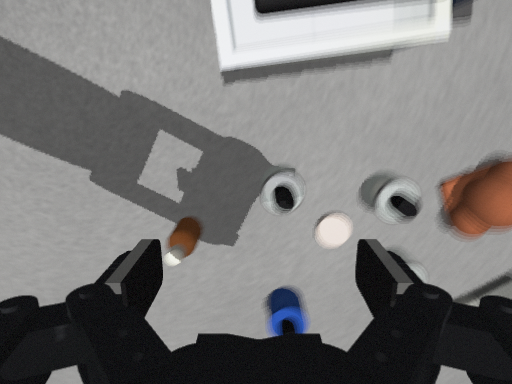

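The wrist view shows jars at (283,193) and (398,200), a third partly hidden at (415,270), and the blue look-alike at (287,312).

play_rows(rows=[[189,-15,226,-6],[189,-15,226,-6],[189,-15,226,-6],[189,-15,226,-6],[189,-15,226,-6]])

```text
clock: 2.3
ee_pos: [557.1, -57.4, 264.6]
ee_rot: [-0.707, -0.013, 0.011, 0.707]
contact_force: [-0.1, -0.8, 1.2]
gripper_width: 0.998
```

Run:
```python
from h import *
st(); P=tow((140.5,30,250)); plan(P,ST[2])
```

```text
t 2.3 tcp [557.1 -57.4 264.6] y [ 0.002  0.    -1.   ] x [0.999 0.034 0.002] z [-0.034  0.999  0.   ] F [-0.1 -0.8  1.2] w 0.998 q [-0.17  0.14  1.24  0.    1.76 -0.2 ]
shift [64.5 14.7 63.3] turn 0.01 rows>= 3
```

play_rows(rows=[[64.5,14,0,0],[64.5,14,0,0],[64.5,14,0,0],[64.5,14,0,0],[64.5,14,0,0]])

```text
clock: 2.72
ee_pos: [621.1, -55.8, 250.9]
ee_rot: [0.707, 0.012, -0.011, -0.707]
contact_force: [-0.4, 0.9, 0.3]
gripper_width: 1.004
```

Run:
```python
from h import *
im,ci=shot("wrist","w2",None,1.5); print(rec("wrist","tube",ci),rec("wrist","button",ci)); 
st(); P=tow((140.5,30,147)); plan(P,ST[2])
for p in [(120,-5,182),(120,65,182),(160,-5,182),(160,65,182),(168,30,165),(140,30,182),(140,-35,177),(140,275,177)]: print(p,(proj("wrist",tow(p),ci)*1.5).round(0))
```

```text
[(0.61, array([517.1,  -9.1, 174.2]), array([103., 124.]))] [(0.63, array([646.9,   9. , 171. ]), array([300., 103.]))]
t 2.87 tcp [621.  -55.8 252.3] y [ 0.004 -0.    -1.   ] x [0.999 0.033 0.004] z [-0.033  0.999 -0.   ] F [0.5 0.6 0.4] w 1.001 q [-0.15  0.33  1.05  0.    1.76 -0.18]
shift [1.000e-01 1.052e+02 6.390e+01] turn -0.05 rows>= 3
(120, -5, 182) [341. 237.]
(120, 65, 182) [336.  64.]
(160, -5, 182) [432. 237.]
(160, 65, 182) [436.  64.]
(168, 30, 165) [448. 154.]
(140, 30, 182) [386. 155.]
(140, -35, 177) [387. 299.]
(140, 275, 177) [ 386. -729.]
```

View pics/w2.png

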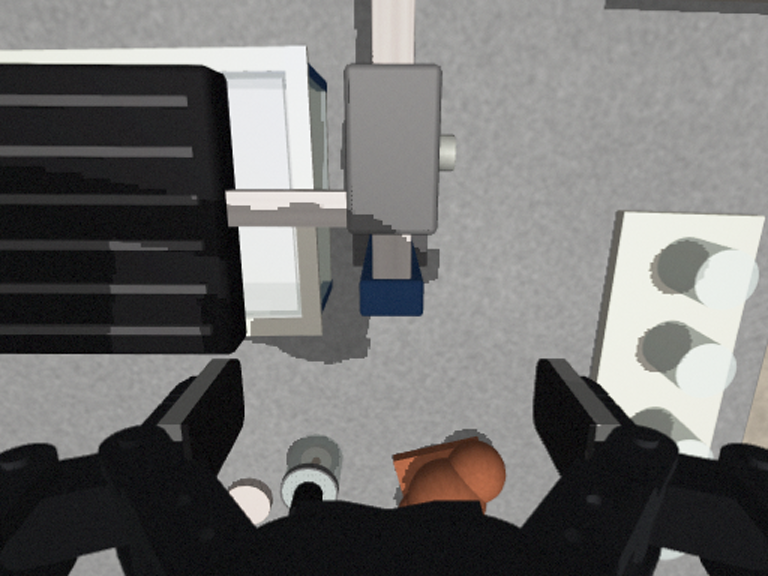

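The wrist view shows the tube's top face from (345,64) to (437,236), with the button at (448,152). Across x this is about 2 mm beyond my model, and along y it agrees. I'll go over the tube with the fingers partly closed.

play_rows(rows=[[2,40,64,0],[2,40,64,0],[2,40,64,0],[2,40,64,0],[2,40,64,0]], grip=-0.6)

```text
clock: 3.28
ee_pos: [621.0, 7.6, 213.8]
ee_rot: [0.707, 0.014, -0.01, -0.707]
contact_force: [-0.6, -0.1, -1.3]
gripper_width: 0.798
```

Run:
```python
from h import *
st(); P=tow((142.5,30,147)); plan(P,ST[2])
im,ci=shot("wrist","w3",None,1.5)
```

```text
t 3.28 tcp [621.    7.6 213.8] y [ 0.006 -0.001 -1.   ] x [0.999 0.033 0.006] z [-0.033  0.999 -0.001] F [-0.6 -0.1 -1.3] w 0.798 q [-0.05  0.33  1.13 -0.    1.68 -0.08]
shift [-0.  66.8  0.6] turn -0.07 rows>= 2
```

View pics/w3.png

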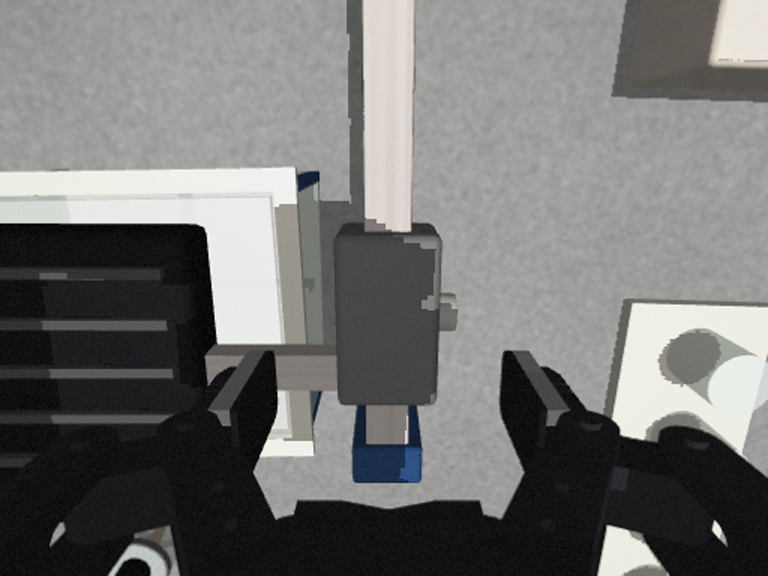

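The tube is centred between the fingers at about x=388 in the picture. Next I'll descend.

play_rows(rows=[[0,33,0.5,0],[0,50,0.5,0],[0,66.5,0.5,0],[0,66.5,0.5,0],[0,66.5,0.5,0]])

```text
clock: 3.75
ee_pos: [621.7, 6.6, 148.1]
ee_rot: [0.707, 0.013, -0.009, -0.707]
contact_force: [-0.1, -0.1, 0.4]
gripper_width: 0.8
```

play_rows(rows=[[0,0,0,0],[0,0,0,0],[0,0,0,0],[0,0,0,0],[0,0,0,0]], grip=1)

```text
clock: 4.17
ee_pos: [621.2, 6.0, 151.5]
ee_rot: [0.708, 0.013, -0.008, -0.706]
contact_force: [-12.3, -2.0, 10.6]
gripper_width: 0.458
```

Run:
```python
from h import *
st(); P=tow((142.5,30,147)); plan(P,ST[2])
im,ci=shot("wrist","w4",None,1.5)
```

```text
t 4.17 tcp [621.2   6.  151.5] y [ 0.007 -0.002 -1.   ] x [1.    0.03  0.007] z [-0.03   1.    -0.002] F [-12.3  -2.   10.6] w 0.458 q [-0.05  0.35  1.22 -0.    1.56 -0.08]
shift [0.2 4.5 2.2] turn -0.24 rows>= 1
```

View pics/w4.png

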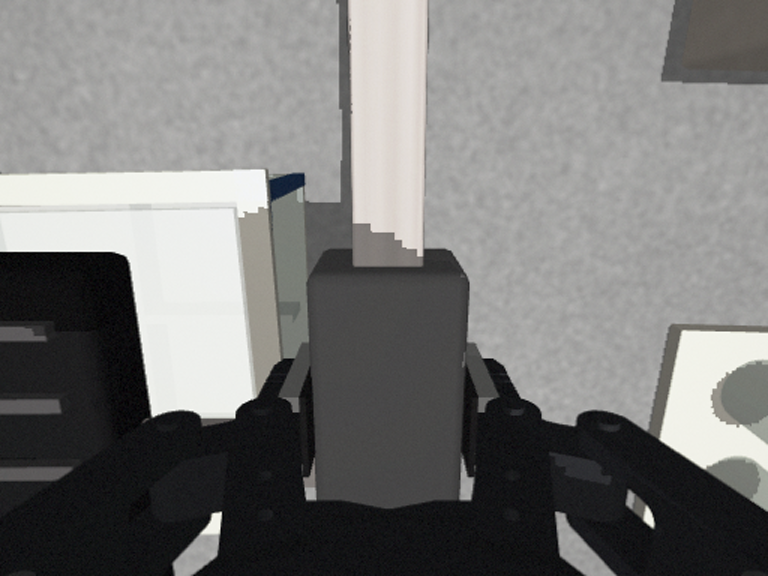

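The opening is 0.458 × 85 ≈ 39 mm, so the button is pressed in. I'll slide along tool z, starting with 90 mm.

play_rows(rows=[[0,3,18,0],[0,3,36,0],[-0.3,3,54,0],[-0.3,3,72,0],[-0.4,3,90,0]])

```text
clock: 4.63
ee_pos: [618.6, 95.8, 151.5]
ee_rot: [0.708, 0.014, -0.007, -0.706]
contact_force: [-3.3, -3.8, 6.8]
gripper_width: 0.463
```

Run:
```python
from h import *
st(); P=tow((142.5,210,150)); plan(P,ST[2])
```

```text
t 4.63 tcp [618.6  95.8 151.5] y [ 0.01  -0.003 -1.   ] x [1.    0.029 0.01 ] z [-0.029  1.    -0.003] F [-3.3 -3.8  6.8] w 0.463 q [ 0.1   0.36  1.2  -0.    1.57  0.07]
shift [-0.7  1.2 92.3] turn -0.31 rows>= 3
```

play_rows(rows=[[-0.2,0,18,0],[-0.3,0,36,0],[-0.4,0,54,0],[-0.5,0,72,0],[-0.6,0,90,0]])

```text
clock: 5.05
ee_pos: [616.0, 185.5, 151.6]
ee_rot: [0.709, 0.014, -0.006, -0.705]
contact_force: [5.5, -3.0, -3.4]
gripper_width: 0.456
```

play_rows(rows=[[0,0,0,0],[0,0,0,0],[0,0,0,0]])

```text
clock: 5.3
ee_pos: [615.9, 185.7, 151.6]
ee_rot: [0.708, 0.014, -0.006, -0.706]
contact_force: [1.3, 2.9, -4.7]
gripper_width: 0.463
```

Run:
```python
from h import *
st(); P=tow((142.5,210,150)); plan(P,ST[2])
im,ci=shot("top","t2",(120,100,320,240),4)
```

```text
t 5.3 tcp [615.9 185.7 151.6] y [ 0.011 -0.004 -1.   ] x [1.    0.028 0.011] z [-0.028  1.    -0.004] F [ 1.3  2.9 -4.7] w 0.463 q [ 0.24  0.41  1.14 -0.01  1.58  0.21]
shift [-0.7  1.6  2.4] turn -0.35 rows>= 1
```

View pics/t2.png

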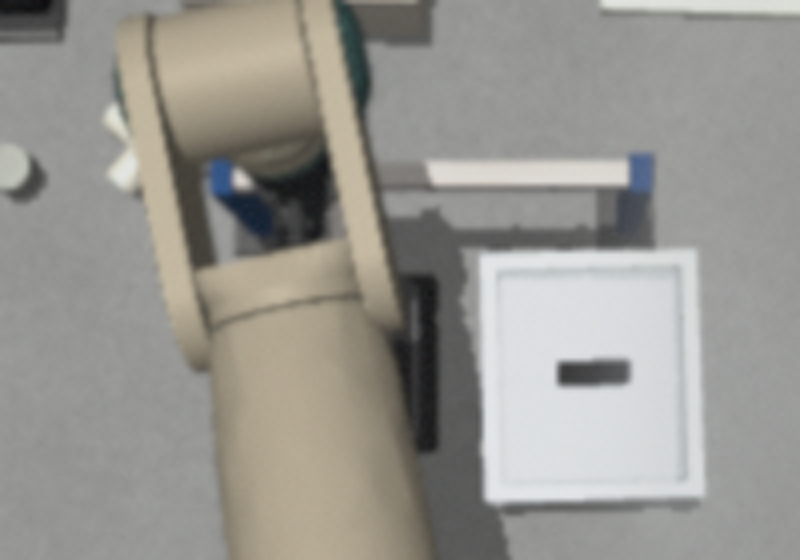

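The lamp is clear of the tank, and the grip bar shows at (593,372) in the crop. Next I'll release the tube.

play_rows(rows=[[0,0,0,0],[0,0,0,0],[0,0,0,0],[0,-20,0,0],[0,-60,0,0]], grip=-0.6)

```text
clock: 5.77
ee_pos: [613.2, 184.7, 206.9]
ee_rot: [0.709, 0.01, -0.009, -0.705]
contact_force: [0.8, 0.2, -0.8]
gripper_width: 0.803
```

play_rows(rows=[[0,-20,-50,0],[0,-30,-70,0],[0,-30,-70,0],[0,-30,-70,0]])

```text
clock: 6.1
ee_pos: [615.6, 113.1, 239.6]
ee_rot: [0.709, 0.01, -0.007, -0.705]
contact_force: [-0.2, -0.1, 0.9]
gripper_width: 0.8
```

Run:
```python
from h import *
st()
im,ci=shot("wrist","w5",None,1.5)
for p in [(120,175,182),(120,245,182),(160,175,182),(160,245,182),(168,210,165),(161,210,165),(140,275,177)]: print(p,(proj("wrist",tow(p),ci)*1.5).round(0))
im,ci=shot("scene","s2",(230,160,380,280),5)
```

```text
t 6.1 tcp [615.6 113.1 239.6] y [ 0.004 -0.006 -1.   ] x [1.    0.024 0.004] z [-0.024  1.    -0.006] F [-0.2 -0.1  0.9] w 0.8 q [ 0.13  0.34  1.06 -0.01  1.74  0.1 ]
(120, 175, 182) [336. 215.]
(120, 245, 182) [328.  26.]
(160, 175, 182) [434. 214.]
(160, 245, 182) [437.  25.]
(168, 210, 165) [450. 126.]
(161, 210, 165) [434. 126.]
(140, 275, 177) [382. -64.]
```

View pics/w5.png

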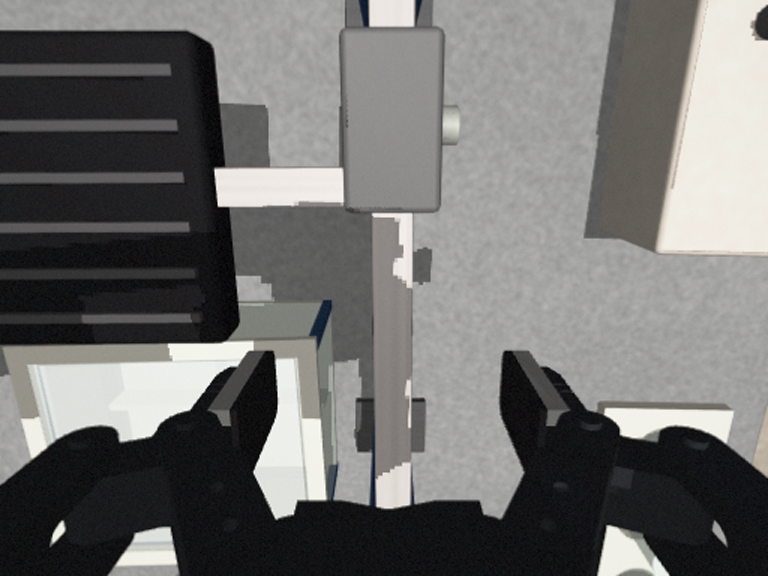

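View pics/s2.png

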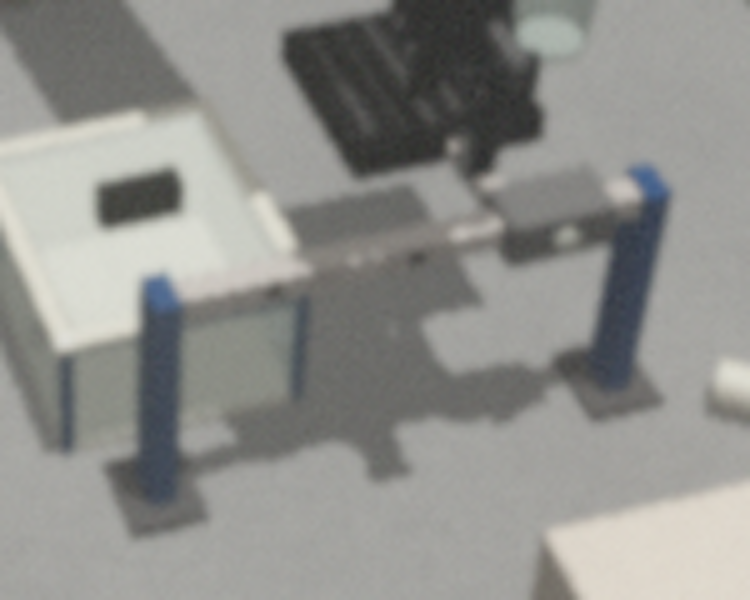

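The button is out, at (442–460,125), about 8 mm proud at the last hole. Now the cover.

Run:
```python
from h import *
print(at_z("top",(268.0,192.9),122), tow((0,0,122)), proj("top",tow((0,0,130))), proj("scene",tow((0,0,115))),(230+139/5,160+197/5))
plan(tow((2,-60,200)),ST[2])
```

```text
[478.11960443 -26.46572106 122.        ] [480.  -26.7 122. ] [268.20516548 192.0479771 ] [257.57606494 199.60190017] (257.8, 199.4)
shift [-136.3   38.5 -197.7] turn -0.41 rows>= 6
```

play_rows(rows=[[-136,0,-100,0],[-136,0,-190,-0.4],[-136,20,-197,-0.4],[-136,35,-197,-0.4],[-136,35,-197,-0.4]])

```text
clock: 6.62
ee_pos: [500.9, -53.9, 211.9]
ee_rot: [0.709, 0.013, -0.013, -0.705]
contact_force: [0.1, -0.4, 0.5]
gripper_width: 0.801
```

play_rows(rows=[[0,0,0,0]])

```text
clock: 6.7
ee_pos: [497.6, -57.5, 209.2]
ee_rot: [0.71, 0.01, -0.013, -0.704]
contact_force: [-0.5, 0.1, -1.6]
gripper_width: 0.804
```

Run:
```python
from h import *
st()
im,ci=shot("wrist","w6",None,1.5)
print(rec("wrist","cover_grip",ci),rec("wrist","cover",ci))
for p in [(0,0,130),(9,28,130),(-9,28,130),(9,-28,130),(-9,-28,130),(96.5,84.5,100),(-96.5,84.5,100),(96.5,-84.5,100)]: print(p,(proj("wrist",tow(p),ci)*1.5).round(0))
plan(tow((2,0,180)),ST[2])
```

```text
t 6.7 tcp [497.6 -57.5 209.2] y [-0.005 -0.007 -1.   ] x [ 0.999  0.033 -0.005] z [-0.033  0.999 -0.007] F [-0.5  0.1 -1.6] w 0.804 q [-0.18 -0.01  1.5  -0.01  1.65 -0.22]
[(0.7, array([481.9, -13.9, 101.8]), array([240., 128.])), (0.54, array([614.7, -26.9, 171.2]), array([468., 172.]))] [(0.66, array([486.1, -15.1,  98.7]), array([246., 130.]))]
(0, 0, 130) [352. 227.]
(9, 28, 130) [371. 164.]
(-9, 28, 130) [330. 164.]
(9, -28, 130) [372. 286.]
(-9, -28, 130) [334. 286.]
(96.5, 84.5, 100) [559.  36.]
(-96.5, 84.5, 100) [146.  37.]
(96.5, -84.5, 100) [531. 367.]
shift [-17.9  31.6  27.5] turn 0.13 rows>= 2
```

View pics/w6.png

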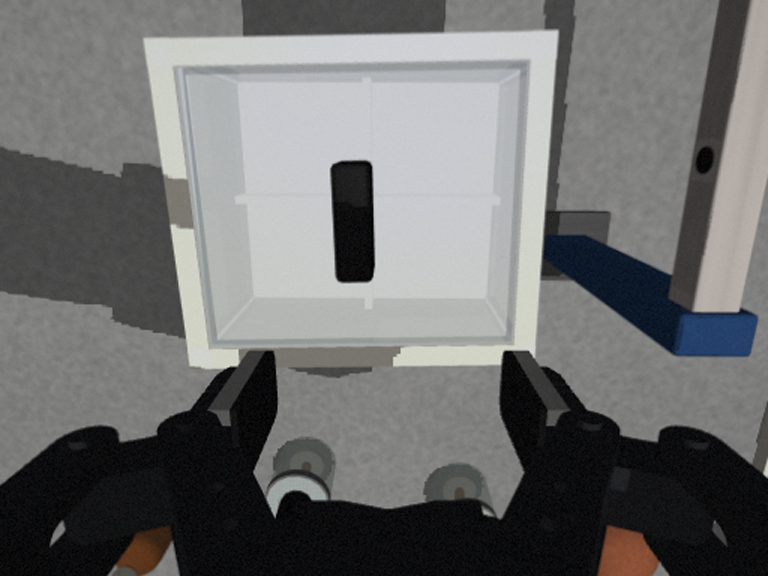

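The grip bar spans (332–374,161–281), within about 1.5 mm of the model. I'll go down on it.

```bash
sed -i 's/^ST=.*/ST=np.array([481.0,-26.0,0.039])/' h.py
python3 - <<'E'
from h import *
plan(tow((0.3,0.5,103.5)),ST[2])
im,ci=shot("top","t3",(60,100,320,300),3); print(rec("top","beaker",ci))
E
```

```text
shift [-18.6 108.1  29.1] turn -0.14 rows>= 3
[(0.8, array([270.6, 380.6,  43.8]), array([141., 255.]))]
```

View pics/t3.png

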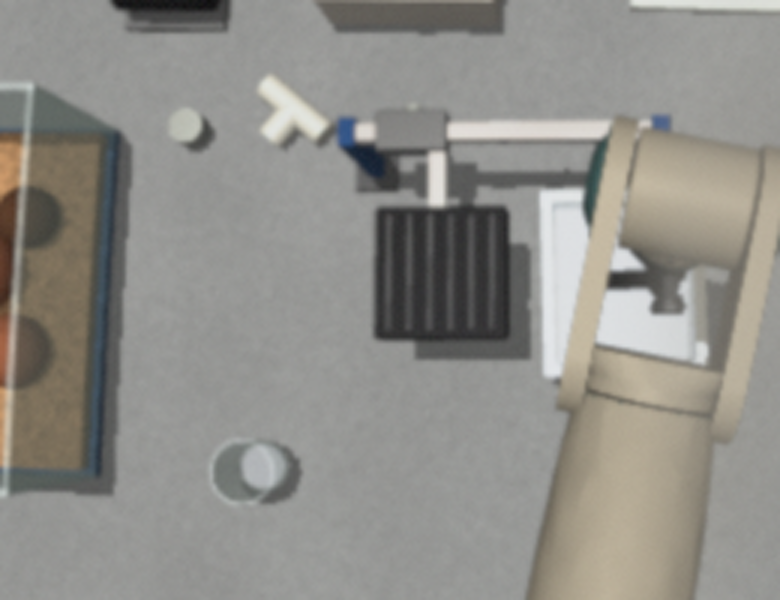

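The beaker is at (250,470) in the crop, about world (270,380). Laying the cover down around (440,325) clears it. I'll move over the bar, descend and grip.

play_rows(rows=[[-18.6,30,29,0],[-18.6,60,29,0],[-18.6,60,29,0],[-18.6,60,29,0]])

```text
clock: 7.28
ee_pos: [481.6, -23.6, 151.3]
ee_rot: [0.709, 0.014, -0.015, -0.705]
contact_force: [0.1, 0.1, 0.4]
gripper_width: 0.803
```

Run:
```python
from h import *
st();plan(tow((0.3,0.5,103.5)),ST[2])
```

```text
t 7.28 tcp [481.6 -23.6 151.3] y [-0.002 -0.006 -1.   ] x [ 0.999  0.041 -0.002] z [-0.041  0.999 -0.006] F [0.1 0.1 0.4] w 0.803 q [-0.12 -0.03  1.64 -0.01  1.53 -0.16]
shift [-0.3 47.8 -1.6] turn 0.1 rows>= 2
```

play_rows(rows=[[-0.3,25,-1.6,0],[-0.3,47.5,-1.6,0],[-0.3,47.5,-1.6,0],[-0.3,47.5,-1.6,0]])

```text
clock: 7.62
ee_pos: [482.1, -25.6, 105.2]
ee_rot: [0.709, 0.014, -0.015, -0.705]
contact_force: [0.2, 0.3, 0.1]
gripper_width: 0.802
```

play_rows(rows=[[0,0,0,0],[0,0,0,0],[0,0,0,0],[0,0,0,0],[0,0,0,0]], grip=1)

```text
clock: 8.03
ee_pos: [482.7, -25.7, 106.5]
ee_rot: [0.709, 0.015, -0.014, -0.705]
contact_force: [-0.8, 0.3, 5.4]
gripper_width: 0.195
```

play_rows(rows=[[0,0,0,0],[0,0,0,0]])

```text
clock: 8.2
ee_pos: [482.7, -25.7, 106.5]
ee_rot: [0.709, 0.015, -0.014, -0.705]
contact_force: [0.3, 0.1, 2.5]
gripper_width: 0.197
```

play_rows(rows=[[0,-20,0,0],[0,-50,0,0],[0,-85,0,0],[0,-120,0,0],[0,-125,0,0]])

```text
clock: 8.62
ee_pos: [484.4, -25.1, 238.1]
ee_rot: [0.71, 0.018, -0.011, -0.704]
contact_force: [0.6, 0.0, -1.0]
gripper_width: 0.202
```

Run:
```python
from h import *
st();plan((440,325,230))
im,ci=shot("wrist","w7")
```

```text
t 8.62 tcp [484.4 -25.1 238.1] y [ 0.01  -0.007 -1.   ] x [0.999 0.041 0.01 ] z [-0.041  0.999 -0.008] F [ 0.6  0.  -1. ] w 0.202 q [-0.12 -0.07  1.51 -0.01  1.69 -0.17]
shift [-30.2   5.1 351.7] turn 0 rows>= 9
```

View pics/w7.png

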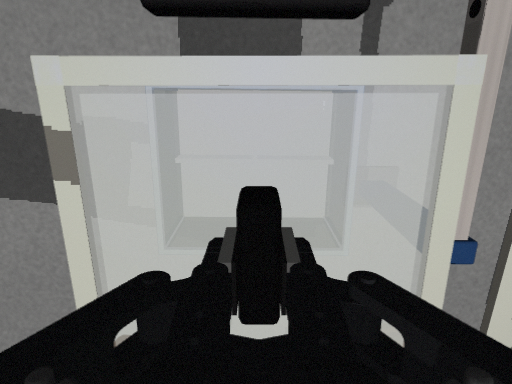

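The cover is in the grip and square to the tool. I'll carry it over the lamp.

play_rows(rows=[[-6,0,70,0],[-12,0,140,0],[-18,0,175,0],[-18,0,175,0]])

```text
clock: 9.0
ee_pos: [459.2, 141.5, 232.4]
ee_rot: [0.71, 0.016, -0.012, -0.704]
contact_force: [1.5, -0.0, -1.7]
gripper_width: 0.197
```

Run:
```python
from h import *
st();plan((440,325,230))
```

```text
t 9.0 tcp [459.2 141.5 232.4] y [ 0.005 -0.008 -1.   ] x [0.999 0.04  0.005] z [-0.04   0.999 -0.008] F [ 1.5 -0.  -1.7] w 0.197 q [ 0.23 -0.08  1.53 -0.01  1.69  0.19]
shift [-11.9   0.9 184.1] turn 0 rows>= 5
```

play_rows(rows=[[-3,0,40,0],[-6,0,80,0],[-9,0,120,0],[-12,0,160,0],[-12,0,184,0]])

```text
clock: 9.42
ee_pos: [437.9, 328.0, 228.2]
ee_rot: [0.71, 0.016, -0.015, -0.704]
contact_force: [0.9, -0.1, -2.2]
gripper_width: 0.197
```

play_rows(rows=[[0,0,0,0],[0,0,0,0]])

```text
clock: 9.58
ee_pos: [436.6, 328.8, 225.0]
ee_rot: [0.711, 0.015, -0.017, -0.703]
contact_force: [1.0, 0.4, -1.9]
gripper_width: 0.191
```

Run:
```python
from h import *
st();plan((440,325,20))
im,ci=shot("wrist","w8")
```

```text
t 9.58 tcp [436.6 328.8 225. ] y [-0.003 -0.012 -1.   ] x [ 0.999  0.045 -0.003] z [-0.045  0.999 -0.011] F [ 1.   0.4 -1.9] w 0.191 q [ 0.58  0.12  1.34 -0.01  1.69  0.54]
shift [  3.9 205.   -1.6] turn 0 rows>= 5
```

View pics/w8.png

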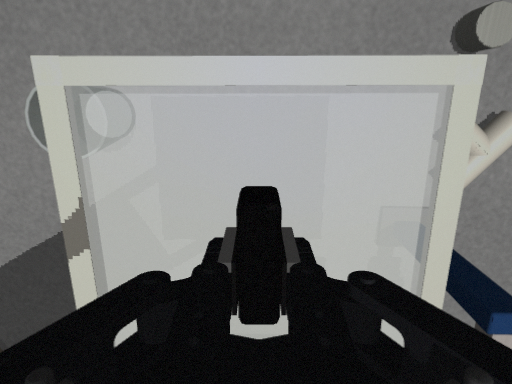

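play_rows(rows=[[5,40,-3,0],[5,80,-3,0],[5,120,-3,0],[5,155,-3,0],[5,180,-3,0]])

```text
clock: 10.05
ee_pos: [440.6, 320.0, 41.4]
ee_rot: [0.712, 0.012, -0.017, -0.702]
contact_force: [-0.6, 0.4, -1.9]
gripper_width: 0.199
```

play_rows(rows=[[0,0,0,0],[0,0,0,0]])

```text
clock: 10.22
ee_pos: [439.7, 317.8, 39.6]
ee_rot: [0.713, 0.01, -0.018, -0.701]
contact_force: [0.2, -0.4, -1.2]
gripper_width: 0.199
```

Run:
```python
from h import *
st();plan((440,325,17.5))
im,ci=shot("scene","s3",(230,110,430,260),4)
```

```text
t 10.22 tcp [439.7 317.8  39.6] y [-0.01  -0.018 -1.   ] x [ 0.999  0.039 -0.011] z [-0.04   0.999 -0.017] F [ 0.2 -0.4 -1.2] w 0.199 q [ 0.56  0.27  1.56 -0.01  1.34  0.53]
shift [ 0.9 21.9  7.6] turn 0 rows>= 1
```

View pics/s3.png

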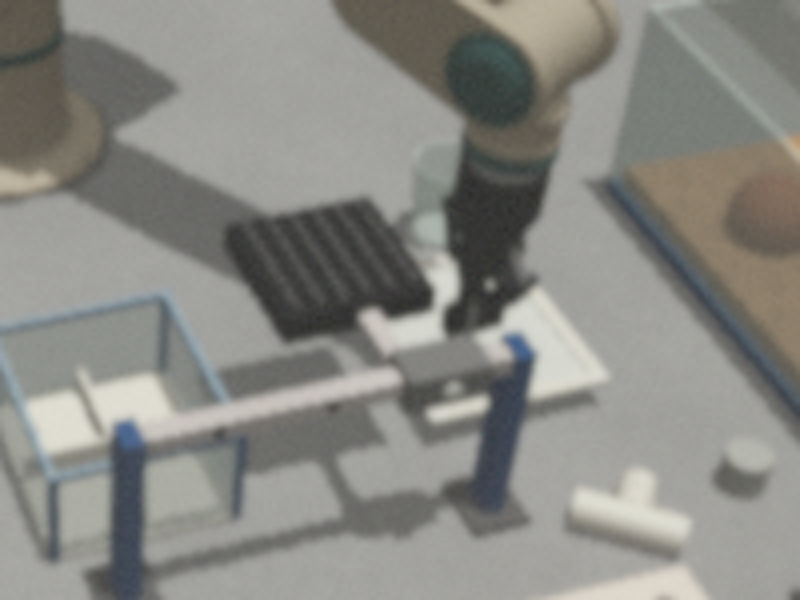

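The cover is hovering clear of the lamp, the beaker and the tee. I'll lower it, nudging y by 6 mm.

play_rows(rows=[[1,10,6,0],[1,18,6,0],[1,23,6,0],[1,24,6,0]])

```text
clock: 10.6
ee_pos: [441.8, 324.8, 17.7]
ee_rot: [0.712, 0.012, -0.016, -0.702]
contact_force: [-2.5, -2.3, 3.8]
gripper_width: 0.197
```

play_rows(rows=[[0,1,0,0],[0,1,0,0]])

```text
clock: 10.77
ee_pos: [442.2, 325.1, 17.8]
ee_rot: [0.712, 0.012, -0.016, -0.702]
contact_force: [-2.5, -1.2, 3.5]
gripper_width: 0.202
```

Run:
```python
from h import *
st()
```

```text
t 10.77 tcp [442.2 325.1  17.8] y [-0.005 -0.014 -1.   ] x [ 0.999  0.04  -0.005] z [-0.04   0.999 -0.014] F [-2.5 -1.2  3.5] w 0.202 q [ 0.57  0.31  1.56 -0.01  1.29  0.53]
```

play_rows(rows=[[0,0,0,0],[0,0,0,0],[0,0,0,0],[0,-25,0,0],[0,-65,0,0]], grip=-0.6)

```text
clock: 11.18
ee_pos: [439.9, 324.3, 78.8]
ee_rot: [0.714, 0.009, -0.019, -0.7]
contact_force: [0.8, -0.3, -0.1]
gripper_width: 0.803
```

play_rows(rows=[[0,-40,0,0],[0,-80,0,0],[0,-120,0,0],[0,-160,0,0],[0,-160,0,0]])

```text
clock: 11.6
ee_pos: [444.2, 328.9, 248.7]
ee_rot: [0.711, 0.014, -0.014, -0.703]
contact_force: [0.3, -0.1, 1.4]
gripper_width: 0.8
```

Run:
```python
from h import *
st()
im,ci=shot("wrist","w9")
im,ci=shot("top","t4",(310,120,420,230),6)
print(rec("top","jar0",ci),rec("top","frag_disc"))
# knob top estimates
plan((450,-180,235),ST[2])
```

```text
t 11.6 tcp [444.2 328.9 248.7] y [-0.    -0.011 -1.   ] x [ 0.999  0.04  -0.001] z [-0.04   0.999 -0.011] F [ 0.3 -0.1  1.4] w 0.8 q [ 0.58  0.13  1.28 -0.01  1.73  0.53]
[(0.78, array([ 456.8, -272.4,   53.4]), array([342., 203.])), (0.65, array([ 426.8, -409.9,   47.9]), array([383., 213.])), (0.55, array([ 557.1, -260. ,   48.3]), array([338., 173.]))] [(0.48, array([ 497.5, -312. ,   10.7]), array([351., 192.]))]
shift [ -11.9   12.6 -507. ] turn 0.08 rows>= 13
```

View pics/t4.png

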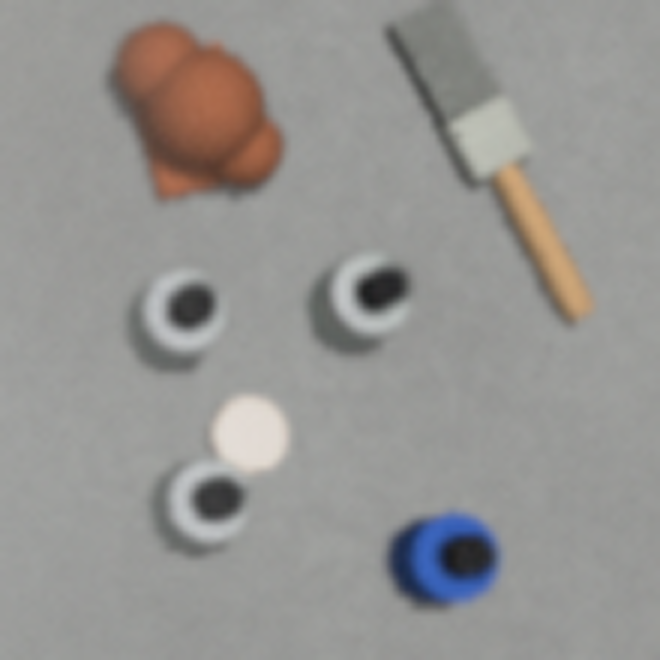

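View pics/w9.png

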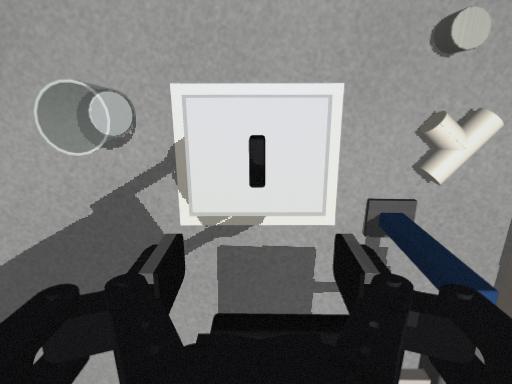

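One jar has been knocked: the near one moved from about (430,-243) to about (457,-272), beside the disc. The other two are where they were. The cover lies flat. The three white jars in the crop at (183,310), (370,293) and (207,500) are the ones meant, and the blue one at (455,558) is the look-alike. I'm heading over to them.

Run:
```python
from h import *
ci=optics.camera_info("wrist"); s,p,R=pose(); c=-ci["R"].T@ci["t"]; print("cam in tool",(R.T@(c-p)).round(1)); plan((500,-270,235),ST[2])
```

```text
cam in tool [   0.4 -142.1   66.9]
shift [  34.4   13.7 -598.9] turn 0.08 rows>= 15
```

play_rows(rows=[[0,0,-200,0],[0,0,-200,0],[0,0,-200,0],[0,0,-200,0],[0,0,-200,0]], grip=-0.2)

```text
clock: 12.22
ee_pos: [448.7, 124.9, 239.1]
ee_rot: [0.715, 0.007, -0.021, -0.699]
contact_force: [0.6, -0.3, -0.9]
gripper_width: 0.601
```

play_rows(rows=[[30,10,-200,0],[30,10,-200,0],[30,10,-200,0],[30,10,-200,0],[30,10,-200,0]])

```text
clock: 12.63
ee_pos: [485.6, -76.2, 230.5]
ee_rot: [0.714, 0.006, -0.022, -0.699]
contact_force: [0.0, 0.6, 0.7]
gripper_width: 0.601
```

play_rows(rows=[[10,0,-200,0],[10,0,-200,0],[10,0,-200,0],[10,0,-200,0],[10,0,-200,0]])

```text
clock: 13.05
ee_pos: [502.5, -278.0, 231.9]
ee_rot: [0.714, 0.004, -0.023, -0.7]
contact_force: [0.4, 1.0, 0.5]
gripper_width: 0.604
```

play_rows(rows=[[0,0,0,0],[0,0,0,0]])

```text
clock: 13.22
ee_pos: [501.3, -279.3, 228.5]
ee_rot: [0.712, 0.002, -0.023, -0.701]
contact_force: [0.2, 0.9, -0.9]
gripper_width: 0.602
```

Run:
```python
from h import *
st()
im,ci=shot("wrist","w10",None,1.5)
print(rec("wrist","jar0",ci))
```

```text
t 13.22 tcp [ 501.3 -279.3  228.5] y [-0.031 -0.016 -0.999] x [ 0.999  0.035 -0.031] z [-0.035  0.999 -0.015] F [ 0.2  0.9 -0.9] w 0.602 q [-0.56  0.21  1.24 -0.03  1.71 -0.6 ]
[(0.92, array([ 460.9, -278.5,   48.6]), array([224., 162.])), (0.84, array([ 559.4, -260.9,   48.4]), array([323., 148.])), (0.81, array([ 565.2, -357.1,   37.3]), array([319., 234.])), (0.74, array([ 445. , -409.7,   46.6]), array([209., 275.]))]
```

View pics/w10.png

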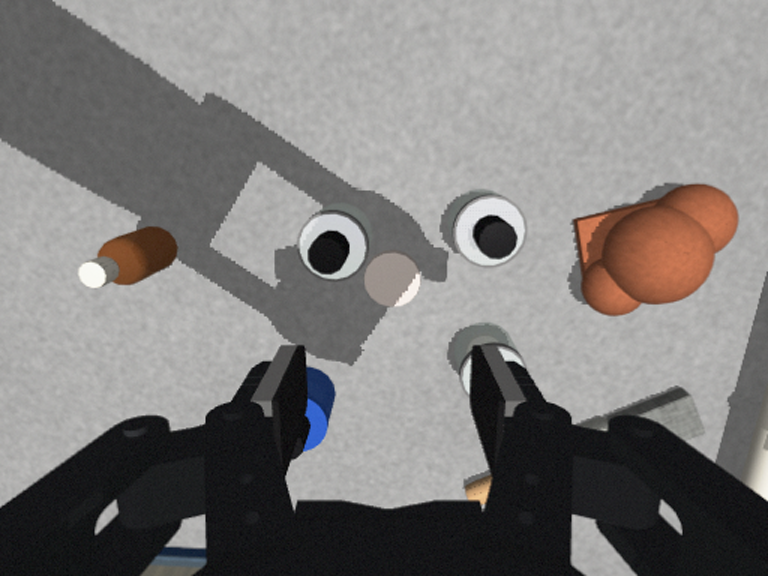

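The wrist view shows jar C with its ring centred at (333,245), jar A at (489,230), and jar B partly hidden at (493,372). The disc is at (392,279).

```bash
cat > circ.py <<'E'
from h import *
def jars(cam="wrist",tag=None):
    """refine jar shoulder ring centres (z=50) via network + knob blob"""
    ci=optics.camera_info(cam); im=optics.get_image(cam); out=[]
    for r in rec(cam,"jar0",ci):
        out.append(r)
    return out
E
python3 - <<'E'
from h import *
for n,u in (("C",(333,245)),("A",(489,230))):
    print(n,"ring",at_z("wrist",np.array(u)/1.5,50))
for n,u in (("C",(327,256)),("A",(496,239))): print(n,"knob",at_z("wrist",np.array(u)/1.5,78))
# top: crop off (310,120) k6
f=lambda u:np.array(u)/6+np.array((310,120))-.4
for n,u in (("C",(207,500)),("A",(183,310)),("B",(370,293))): print(n,"top ring",at_z("top",f(u),50))
for n,u in (("C",(219,498)),("A",(192,306)),("B",(387,285))): print(n,"top knob",at_z("top",f(u),76))
E
```

```text
C ring [ 460.33594876 -278.27084307   50.        ]
A ring [ 563.84992678 -263.47262934   50.        ]
C knob [ 460.45335864 -279.2480332    78.        ]
A knob [ 563.38292631 -263.93457689   78.        ]
C top ring [ 458.0807658  -278.96782474   50.        ]
A top ring [ 562.10634897 -265.31550185   50.        ]
B top ring [ 574.67128174 -370.04671198   50.        ]
C top knob [ 457.52992959 -278.85592527   76.        ]
A top knob [ 560.34424884 -263.91488886   76.        ]
B top knob [ 574.98329895 -370.88800546   76.        ]
```

Run:
```python
from h import *
st();plan((460.5,-278.7,130));plan((460.5,-278.7,54))
```

```text
t 13.32 tcp [ 502.2 -277.1  230.2] y [-0.028 -0.017 -0.999] x [ 0.999  0.038 -0.029] z [-0.039  0.999 -0.016] F [-0.6 -0.1  0.9] w 0.6 q [-0.55  0.2   1.24 -0.03  1.71 -0.6 ]
shift [-38.8 101.3   1.7] turn 0 rows>= 3
shift [-36.6 177.3   2.9] turn 0 rows>= 5
```

play_rows(rows=[[-38.5,40,1.7,0],[-38.5,80,1.7,0],[-38.5,101,1.7,0],[-38.5,101,1.7,0],[-38.5,101,1.7,0]])

```text
clock: 13.73
ee_pos: [460.4, -276.9, 129.7]
ee_rot: [0.712, 0.003, -0.025, -0.702]
contact_force: [-0.0, -0.4, 1.6]
gripper_width: 0.599
```

Run:
```python
from h import *
st();plan((460.5,-278.7,54))
im,ci=shot("wrist","w11",None,1.5)
```

```text
t 13.73 tcp [ 460.4 -276.9  129.7] y [-0.031 -0.016 -0.999] x [ 0.999  0.04  -0.031] z [-0.04   0.999 -0.014] F [-0.  -0.4  1.6] w 0.599 q [-0.59  0.16  1.49 -0.03  1.51 -0.63]
shift [ 2.4 75.6 -0.7] turn 0 rows>= 2
```

View pics/w11.png

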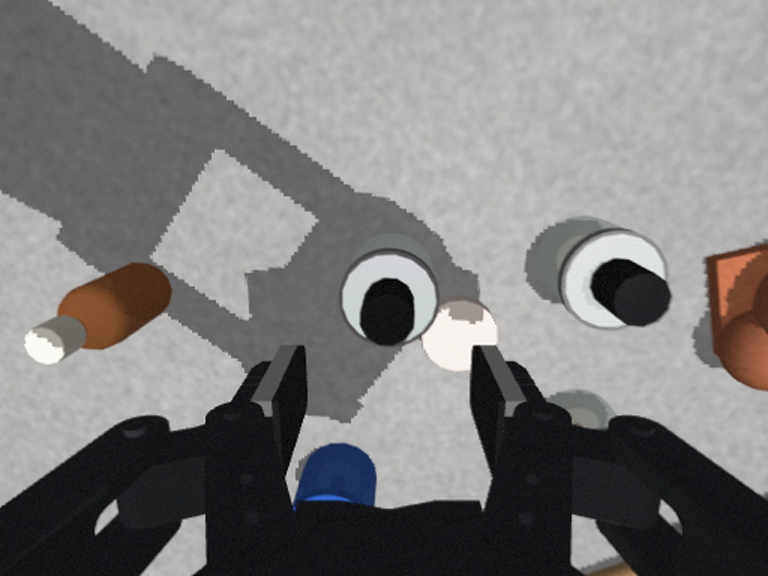

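The knob at (387,312) is centred between the fingers. I'll descend and grip.

play_rows(rows=[[2.3,30,-0.7,0],[2.3,55,-0.7,0],[2.3,74,-0.7,0],[2.3,75.5,-0.7,0],[2.3,75.5,-0.7,0]])

```text
clock: 14.2
ee_pos: [463.1, -280.0, 58.2]
ee_rot: [0.713, 0.005, -0.024, -0.7]
contact_force: [-0.5, 0.1, 1.3]
gripper_width: 0.6
```

Run:
```python
from h import *
st();plan((460.5,-278.7,54))
im,ci=shot("wrist","w12",None,1.5)
```

```text
t 14.2 tcp [ 463.1 -280.    58.2] y [-0.025 -0.019 -0.999] x [ 0.999  0.041 -0.026] z [-0.041  0.999 -0.018] F [-0.5  0.1  1.3] w 0.6 q [-0.6   0.23  1.55 -0.03  1.36 -0.63]
shift [-2.4  4.3  1.5] turn 0 rows>= 1
```

View pics/w12.png

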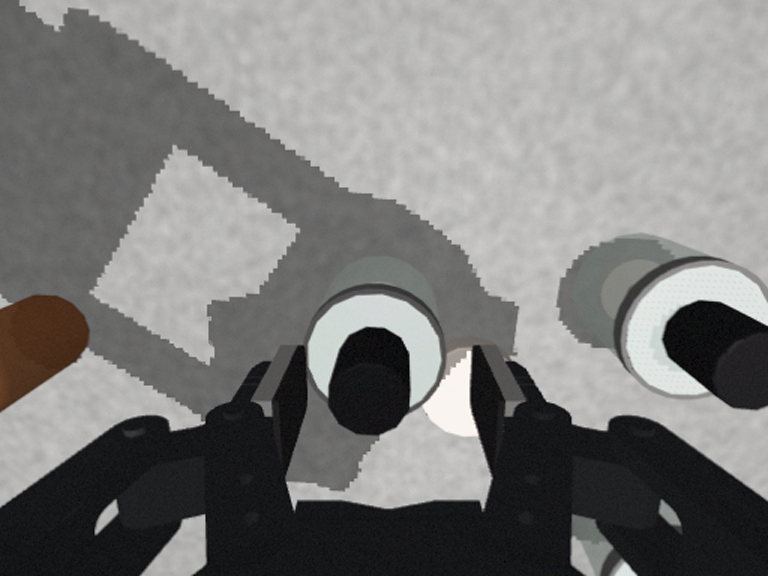

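The knob is about 4–5 mm to the left of the jaw centre (369 against 388). I'll correct, go down 3 mm and close.

play_rows(rows=[[-4.5,2,1,0],[-4.5,4,1,0],[-4.5,4,1,0]])

```text
clock: 14.5
ee_pos: [459.4, -280.0, 56.7]
ee_rot: [0.714, 0.007, -0.022, -0.699]
contact_force: [0.2, -0.7, -0.3]
gripper_width: 0.605
```

play_rows(rows=[[0,0,0,0],[0,0,0,0],[0,0,0,0],[0,0,0,0],[0,0,0,0]], grip=1)

```text
clock: 14.92
ee_pos: [459.7, -280.3, 57.5]
ee_rot: [0.715, 0.007, -0.022, -0.699]
contact_force: [-1.8, -0.5, 5.5]
gripper_width: 0.253
```

Run:
```python
from h import *
st()
im,ci=shot("wrist","w13",None,1.5)
```

```text
t 14.92 tcp [ 459.7 -280.3   57.5] y [-0.021 -0.022 -1.   ] x [ 0.999  0.04  -0.022] z [-0.041  0.999 -0.022] F [-1.8 -0.5  5.5] w 0.253 q [-0.6   0.22  1.57 -0.03  1.35 -0.63]
```

View pics/w13.png

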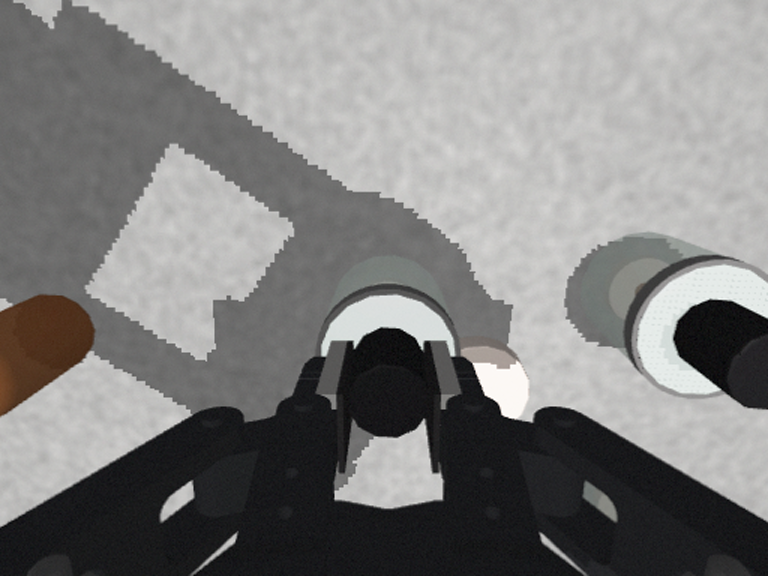

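Gripped (0.253 × 85 ≈ 21.5 mm). I'll lift.

play_rows(rows=[[0,-30,0,0],[0,-65,0,0],[0,-100,0,0],[0,-125,0,0],[0,-125,0,0]])

```text
clock: 15.38
ee_pos: [464.4, -278.7, 188.8]
ee_rot: [0.717, 0.01, -0.019, -0.697]
contact_force: [1.1, 0.2, 0.6]
gripper_width: 0.257
```

Run:
```python
from h import *
st(); plan(tow((-44.5,-38.5,180)),ST[2])
```

```text
t 15.38 tcp [ 464.4 -278.7  188.8] y [-0.012 -0.028 -1.   ] x [ 0.999  0.04  -0.013] z [-0.041  0.999 -0.028] F [1.1 0.2 0.6] w 0.257 q [-0.59  0.11  1.42 -0.03  1.6  -0.63]
shift [-17.6   3.2 213.6] turn 0.1 rows>= 6
```

play_rows(rows=[[-5,0,41,0],[-10,0,82,0],[-14,1,123,0],[-17,2,164,0],[-17.5,3,200,0]])

```text
clock: 15.8
ee_pos: [437.5, -77.6, 179.3]
ee_rot: [0.716, 0.009, -0.019, -0.697]
contact_force: [1.1, 0.3, -0.7]
gripper_width: 0.259
```

play_rows(rows=[[0,0,8,0],[0,0,8,0],[0,0,8,0]])

```text
clock: 16.05
ee_pos: [437.0, -69.7, 178.5]
ee_rot: [0.716, 0.009, -0.02, -0.697]
contact_force: [-0.4, 0.2, -0.8]
gripper_width: 0.254
```

Run:
```python
from h import *
st(); plan(tow((-44.5,-38.5,180)),ST[2]);plan(tow((-44.5,-38.5,68)),ST[2])
im,ci=shot("wrist","w14",None,1.5)
for p in [(86.5,74.5,95),(-86.5,74.5,95),(91.5,79.5,95),(-91.5,79.5,95),(0,0,31)]: print(p,(proj("wrist",tow(p),ci)*1.5).round(0))
```

```text
t 16.05 tcp [437.  -69.7 178.5] y [-0.015 -0.028 -1.   ] x [ 0.999  0.042 -0.016] z [-0.042  0.999 -0.027] F [-0.4  0.2 -0.8] w 0.254 q [-0.22 -0.15  1.71 -0.03  1.6  -0.26]
shift [ 1.1 -1.7  3.4] turn 0.17 rows>= 1
shift [  2.9 110.3   6.4] turn 0.17 rows>= 3
(86.5, 74.5, 95) [717.  16.]
(-86.5, 74.5, 95) [292.  16.]
(91.5, 79.5, 95) [732.   2.]
(-91.5, 79.5, 95) [279.   3.]
(0, 0, 31) [470. 185.]
```

View pics/w14.png

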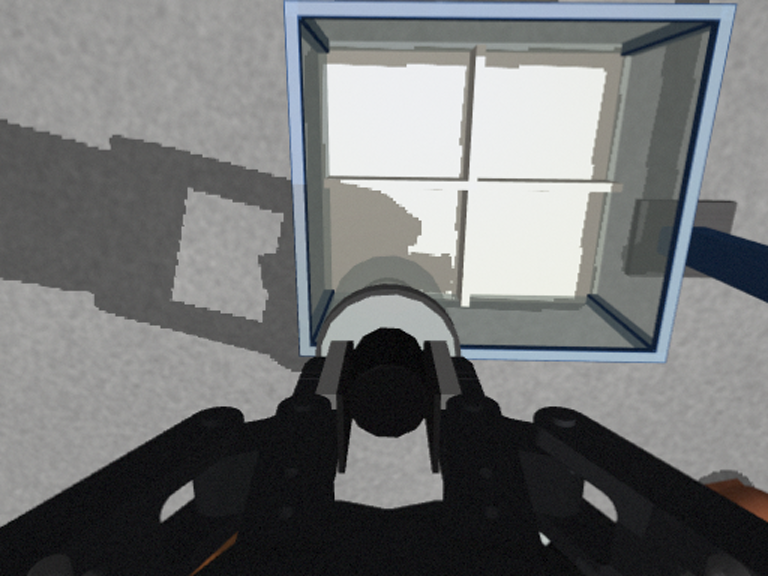

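The tank matches the model to within about 2 mm: divider crossing at (467,185), outer corners at (286,2) and (735,4). I'll lower the jar into the near-left cell.

play_rows(rows=[[4,0,6,0],[4,0,8,0],[4,30,8,0],[4,60,8,0],[4,85,8,0]])

```text
clock: 16.52
ee_pos: [439.4, -65.1, 91.7]
ee_rot: [0.716, 0.008, -0.019, -0.697]
contact_force: [0.4, 0.2, -0.4]
gripper_width: 0.256
```

Run:
```python
from h import *
st(); plan(tow((-43.5,-37,65)),ST[2])
im,ci=shot("wrist","w15",None,1.5)
```

```text
t 16.52 tcp [439.4 -65.1  91.7] y [-0.015 -0.027 -1.   ] x [ 0.999  0.039 -0.016] z [-0.039  0.999 -0.027] F [ 0.4  0.2 -0.4] w 0.256 q [-0.21 -0.07  1.81 -0.03  1.41 -0.25]
shift [ 0.  26.7  1.1] turn 0.02 rows>= 1
```

View pics/w15.png

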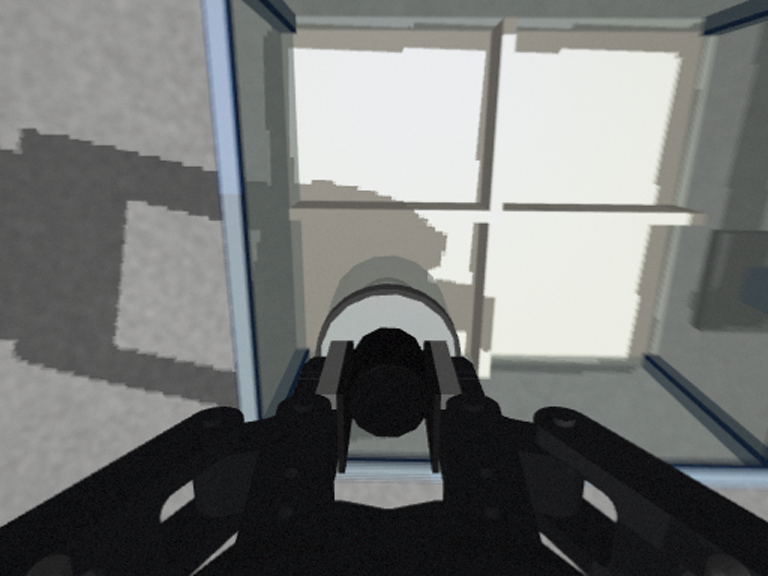

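play_rows(rows=[[0,10,1,0],[0,18,1,0],[0,24,1,0],[0,27,1,0],[0,28,1,0]])

```text
clock: 16.98
ee_pos: [436.7, -65.1, 63.4]
ee_rot: [0.716, 0.005, -0.022, -0.697]
contact_force: [-19.3, 2.3, 38.7]
gripper_width: 0.258
```

play_rows(rows=[[0,0.5,0,0],[0,0.5,0,0]])

```text
clock: 17.15
ee_pos: [438.2, -65.6, 65.1]
ee_rot: [0.717, 0.007, -0.02, -0.697]
contact_force: [0.5, 0.2, -1.1]
gripper_width: 0.257
```

play_rows(rows=[[0,0,0,0],[0,0,0,0],[0,0,0,0],[0,0,0,0]], grip=0.1)

```text
clock: 17.48
ee_pos: [438.2, -65.7, 64.9]
ee_rot: [0.717, 0.007, -0.02, -0.697]
contact_force: [-0.4, 0.1, 0.5]
gripper_width: 0.453
```

play_rows(rows=[[0,-15,0,0],[0,-40,0,0],[0,-75,0,0],[0,-110,0,0],[0,-115,0,0]])

```text
clock: 17.9
ee_pos: [442.7, -62.8, 186.2]
ee_rot: [0.717, 0.01, -0.017, -0.696]
contact_force: [0.2, 1.6, 0.0]
gripper_width: 0.452
```

Run:
```python
from h import *
st(); plan((563,-264,180),ST[2])
im,ci=shot("wrist","w16",None,1.5)
im,ci=shot("top","t5",(230,120,410,240),4)
```

```text
t 17.9 tcp [442.7 -62.8 186.2] y [-0.009 -0.03  -1.   ] x [ 0.999  0.038 -0.011] z [-0.038  0.999 -0.03 ] F [0.2 1.6 0. ] w 0.452 q [-0.2  -0.15  1.69 -0.03  1.61 -0.24]
shift [ 112.6   11.1 -205.4] turn -0.04 rows>= 6
```

View pics/w16.png

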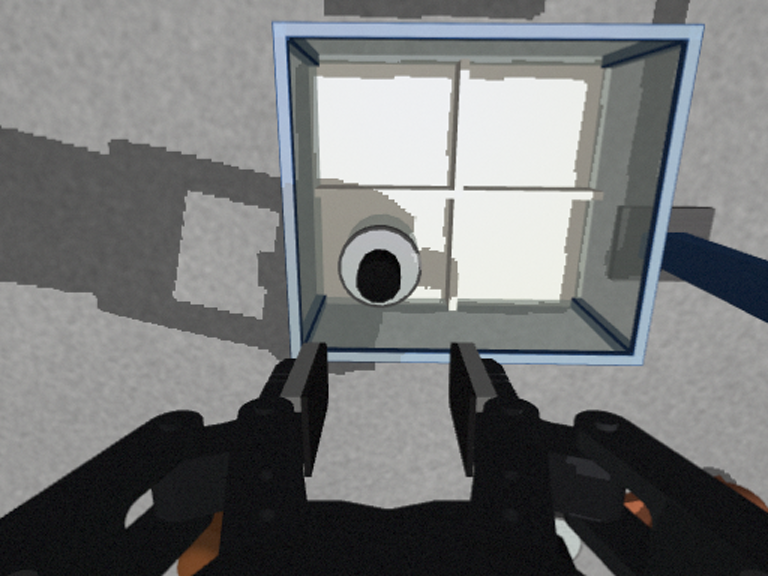

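View pics/t5.png

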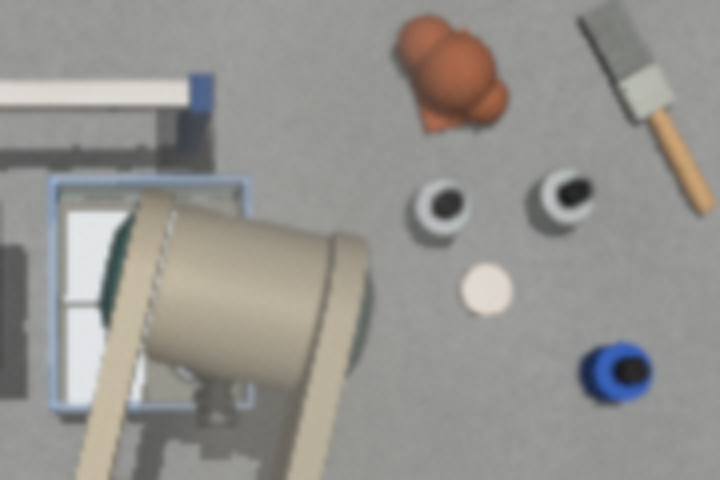

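Jar C stands upright in the near-left cell, with its knob at (379,275). Next is jar A, at (440,208) in the crop.

play_rows(rows=[[22,2,-40,0],[44,4,-80,0],[66,6,-118,0],[88,8,-155,0],[108,10,-190,0]], grip=-0.2)

```text
clock: 18.42
ee_pos: [550.5, -240.7, 172.6]
ee_rot: [0.716, 0.007, -0.02, -0.697]
contact_force: [-0.2, 0.5, 0.4]
gripper_width: 0.599
```

play_rows(rows=[[3,15,-10,0],[3,35,-12,0],[3,48,-12,0],[3,48,-12,0]])

```text
clock: 18.75
ee_pos: [550.6, -252.6, 118.7]
ee_rot: [0.715, 0.004, -0.023, -0.699]
contact_force: [0.2, -0.4, -0.0]
gripper_width: 0.604
```

Run:
```python
from h import *
st(); plan((563,-264,57),ST[2])
im,ci=shot("wrist","w17",None,1.5)
```

```text
t 18.75 tcp [ 550.6 -252.6  118.7] y [-0.027 -0.022 -0.999] x [ 0.999  0.038 -0.028] z [-0.038  0.999 -0.021] F [ 0.2 -0.4 -0. ] w 0.604 q [-0.48  0.35  1.29 -0.03  1.52 -0.51]
shift [ 13.7  61.6 -10.5] turn -0.04 rows>= 2
```

View pics/w17.png

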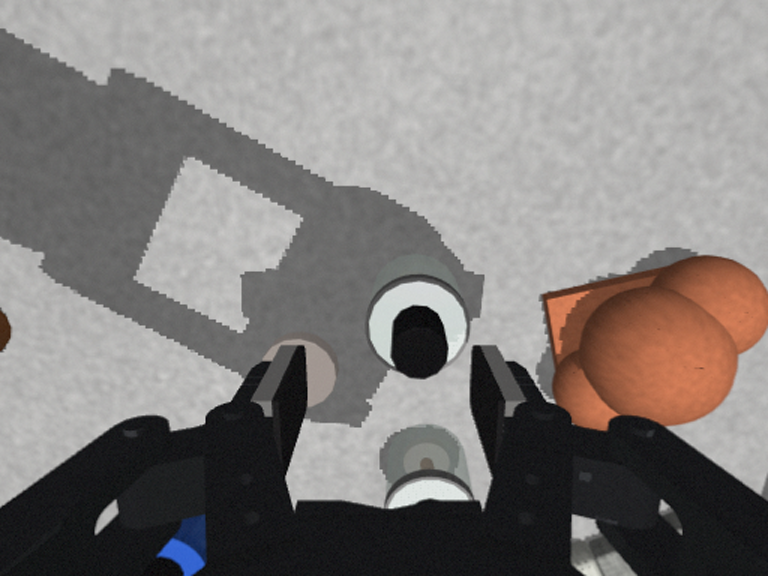

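Jar A's knob is at (418,350), to the right of the jaw centre, and the rock is clear by about 18 mm.

Run:
```python
from h import *
K=at_z("wrist",np.array((419,353))/1.5,78); print(K, at_z("wrist",np.array((418,326))/1.5,50)); plan((K[0],K[1],57),ST[2])
```

```text
[ 564.24870861 -268.03575009   78.        ] [ 564.75979368 -267.33675955   50.        ]
shift [ 13.7  64.6 -14.3] turn -0.01 rows>= 2
```

play_rows(rows=[[13,5,-12.5,0],[13,25,-12.5,0],[13,45,-12.5,0],[13,60,-12.5,0],[13,60,-12.5,0]])

```text
clock: 19.22
ee_pos: [562.1, -264.7, 58.8]
ee_rot: [0.714, 0.004, -0.024, -0.699]
contact_force: [0.5, 0.2, -0.1]
gripper_width: 0.597
```

Run:
```python
from h import *
st(); plan((563.5,-266,56.5),ST[2])
im,ci=shot("wrist","w18",None,1.5)
```

```text
t 19.22 tcp [ 562.1 -264.7   58.8] y [-0.028 -0.022 -0.999] x [ 0.999  0.039 -0.029] z [-0.04   0.999 -0.021] F [ 0.5  0.2 -0.1] w 0.597 q [-0.48  0.45  1.29 -0.03  1.42 -0.52]
shift [ 1.4  2.3 -1.3] turn 0.04 rows>= 1
```

View pics/w18.png

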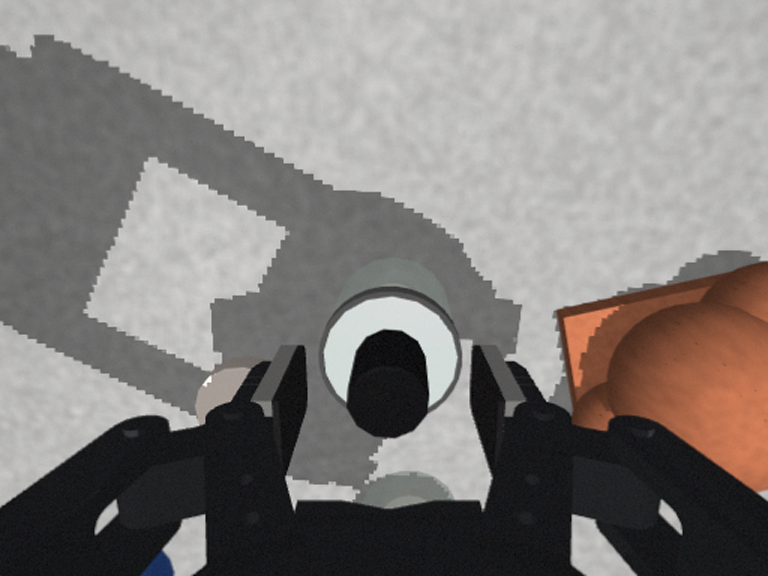

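The knob at (388,400) is now centred, so I'll lower 2 mm and close.

play_rows(rows=[[0,2,0,0],[0,2,0,0]])

```text
clock: 19.43
ee_pos: [563.7, -265.2, 60.8]
ee_rot: [0.715, 0.006, -0.023, -0.698]
contact_force: [-0.1, -0.9, -0.2]
gripper_width: 0.596
```

play_rows(rows=[[0,0,0,0],[0,0,0,0],[0,0,0,0],[0,0,0,0],[0,0,0,0]], grip=1)

```text
clock: 19.85
ee_pos: [564.2, -265.6, 62.5]
ee_rot: [0.716, 0.006, -0.022, -0.698]
contact_force: [-1.3, -0.4, 6.1]
gripper_width: 0.255
```

play_rows(rows=[[0,-30,0,0],[0,-65,0,0],[0,-100,0,0],[0,-120,0,0],[0,-120,0,0]])

```text
clock: 20.27
ee_pos: [568.8, -263.4, 189.1]
ee_rot: [0.717, 0.009, -0.019, -0.696]
contact_force: [0.2, -0.4, -1.3]
gripper_width: 0.255
```

Run:
```python
from h import *
st(); plan(tow((45.5,-36.5,185)),ST[2])
```

```text
t 20.27 tcp [ 568.8 -263.4  189.1] y [-0.012 -0.03  -0.999] x [ 0.999  0.04  -0.014] z [-0.04   0.999 -0.03 ] F [ 0.2 -0.4 -1.3] w 0.255 q [-0.48  0.35  1.14 -0.03  1.64 -0.52]
shift [-32.8  -1.5 204.2] turn 0.06 rows>= 5
```

play_rows(rows=[[-8,0,41,0],[-16,0,82,0],[-24,0,123,0],[-32,0,164,0],[-33,0,196,0]])

```text
clock: 20.68
ee_pos: [526.2, -66.4, 182.2]
ee_rot: [0.717, 0.009, -0.02, -0.697]
contact_force: [-0.9, 0.6, -1.6]
gripper_width: 0.252
```

play_rows(rows=[[0,0,3,0],[0,0,3,0],[0,0,3,0]])

```text
clock: 20.93
ee_pos: [525.8, -63.6, 181.2]
ee_rot: [0.717, 0.009, -0.02, -0.697]
contact_force: [-0.2, -0.1, -0.7]
gripper_width: 0.25
```

Run:
```python
from h import *
st(); plan(tow((45.5,-36.5,70)),ST[2])
im,ci=shot("wrist","w19",None,1.5)
```

```text
t 20.93 tcp [525.8 -63.6 181.2] y [-0.016 -0.029 -0.999] x [ 0.999  0.041 -0.017] z [-0.041  0.999 -0.029] F [-0.2 -0.1 -0.7] w 0.25 q [-0.17  0.1   1.46 -0.03  1.6  -0.21]
shift [  4.1 111.1   6. ] turn 0.12 rows>= 3
```

View pics/w19.png

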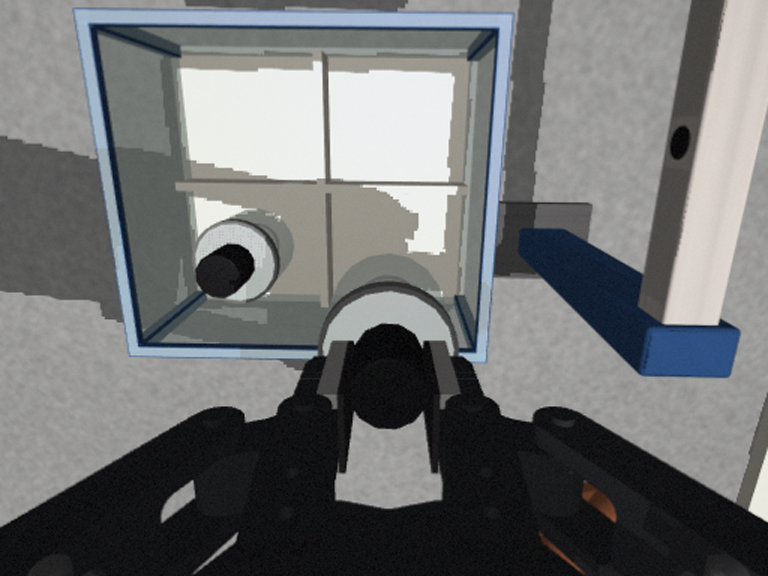

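Jar A is held over the near-right cell. I'll lower it.

play_rows(rows=[[4,0,6,0],[4,25,6,0],[4,55,6,0],[4,85,6,0],[4,90,6,0]])

```text
clock: 21.4
ee_pos: [525.5, -61.2, 85.3]
ee_rot: [0.717, 0.004, -0.023, -0.697]
contact_force: [-1.4, -0.2, -2.8]
gripper_width: 0.251
```

Run:
```python
from h import *
st(); plan(tow((45.5,-36.5,70)),ST[2])
im,ci=shot("wrist","w20",None,1.5)
```

```text
t 21.4 tcp [525.5 -61.2  85.3] y [-0.025 -0.028 -0.999] x [ 0.999  0.038 -0.026] z [-0.038  0.999 -0.027] F [-1.4 -0.2 -2.8] w 0.251 q [-0.17  0.18  1.56 -0.03  1.42 -0.2 ]
shift [ 2.8 15.2  0.8] turn -0.04 rows>= 1
```

View pics/w20.png

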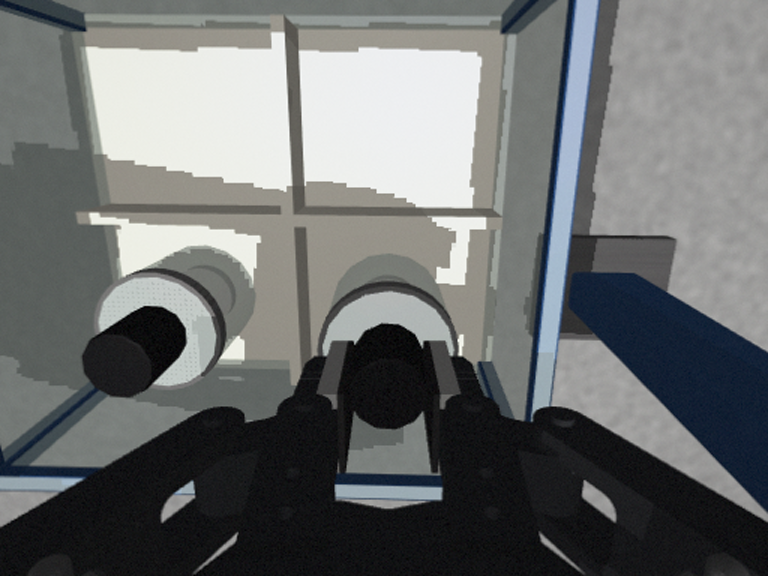

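play_rows(rows=[[2,6,0,0],[2,11,0,0],[2,15,0,0],[2,15,0,0],[2,15,0,0]])

```text
clock: 21.87
ee_pos: [528.2, -61.6, 72.7]
ee_rot: [0.717, 0.005, -0.022, -0.697]
contact_force: [0.5, 0.8, -1.5]
gripper_width: 0.253
```

play_rows(rows=[[0,1,0,0],[0,1,0,0]])

```text
clock: 22.03
ee_pos: [528.6, -61.7, 72.4]
ee_rot: [0.717, 0.006, -0.021, -0.697]
contact_force: [0.4, -0.8, -0.9]
gripper_width: 0.252
```

play_rows(rows=[[0,2,0,0],[0,4,0,0],[0,5,0,0],[0,5,0,0]])

```text
clock: 22.37
ee_pos: [528.8, -62.0, 68.5]
ee_rot: [0.717, 0.006, -0.021, -0.697]
contact_force: [-2.5, 0.2, 6.0]
gripper_width: 0.258
```

Contact at 6 N. I'll release and go up.

play_rows(rows=[[0,0,0,0],[0,0,0,0],[0,0,0,0],[0,0,0,0]], grip=0.1)

```text
clock: 22.7
ee_pos: [528.8, -61.9, 68.3]
ee_rot: [0.717, 0.006, -0.021, -0.697]
contact_force: [-0.9, -0.7, -0.1]
gripper_width: 0.453
```

play_rows(rows=[[0,-15,0,0],[0,-40,0,0],[0,-75,0,0],[0,-110,0,0],[0,-115,0,0]])

```text
clock: 23.12
ee_pos: [533.6, -58.9, 190.4]
ee_rot: [0.718, 0.01, -0.017, -0.696]
contact_force: [0.6, 0.1, 2.0]
gripper_width: 0.452
```

Run:
```python
from h import *
st(); plan((576,-360,180),ST[2])
im,ci=shot("wrist","w21",None,1.5)
im,ci=shot("top","t6",(230,120,410,240),4)
```

```text
t 23.12 tcp [533.6 -58.9 190.4] y [-0.01  -0.031 -0.999] x [ 0.999  0.038 -0.011] z [-0.038  0.999 -0.03 ] F [0.6 0.1 2. ] w 0.452 q [-0.16  0.11  1.43 -0.03  1.61 -0.2 ]
shift [  31.1   19.2 -302.1] turn -0.04 rows>= 8
```

View pics/w21.png

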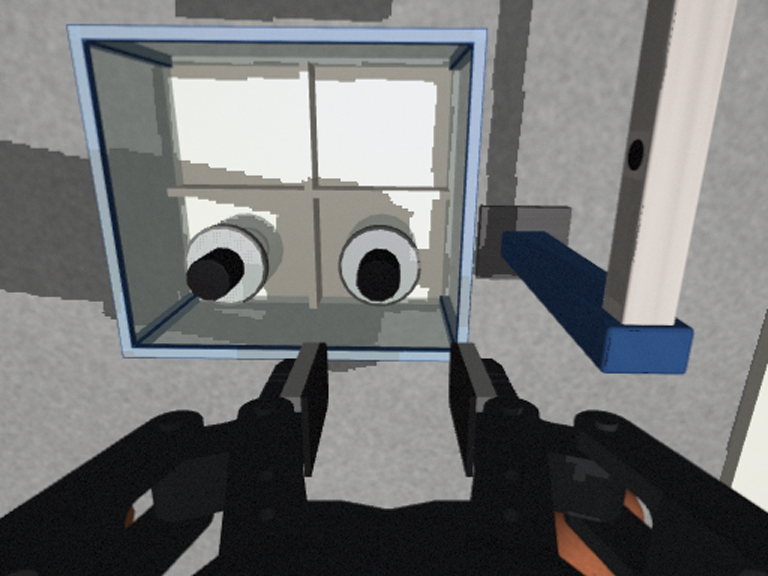

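View pics/t6.png

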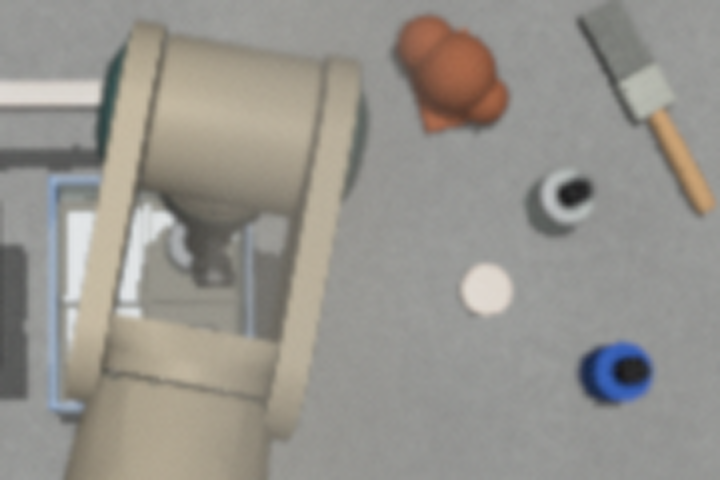

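Both jars stand upright, with knobs at (214,274) and (379,272). Next is jar B, at (567,197) in the crop.

play_rows(rows=[[5,2,-41,0],[10,4,-82,0],[14,6,-123,0],[18,8,-164,0],[20,10,-200,0]], grip=-0.2)

```text
clock: 23.63
ee_pos: [558.9, -260.2, 178.3]
ee_rot: [0.717, 0.007, -0.02, -0.697]
contact_force: [0.2, 0.0, 0.3]
gripper_width: 0.599
```

play_rows(rows=[[8,3,-41,0],[15,10,-80,0],[18,25,-95,0],[18,40,-95,0],[18,45,-95,0]])

```text
clock: 24.05
ee_pos: [577.7, -356.0, 129.4]
ee_rot: [0.715, 0.003, -0.022, -0.699]
contact_force: [-0.3, -0.5, -0.8]
gripper_width: 0.598
```

Run:
```python
from h import *
st(); plan((576,-370,60),ST[2])
im,ci=shot("wrist","w22",None,1.5)
```

```text
t 24.05 tcp [ 577.7 -356.   129.4] y [-0.026 -0.024 -0.999] x [ 0.999  0.036 -0.027] z [-0.036  0.999 -0.023] F [-0.3 -0.5 -0.8] w 0.598 q [-0.59  0.54  1.01 -0.03  1.59 -0.63]
shift [ -0.4  69.7 -12.4] turn -0.16 rows>= 2
```

View pics/w22.png

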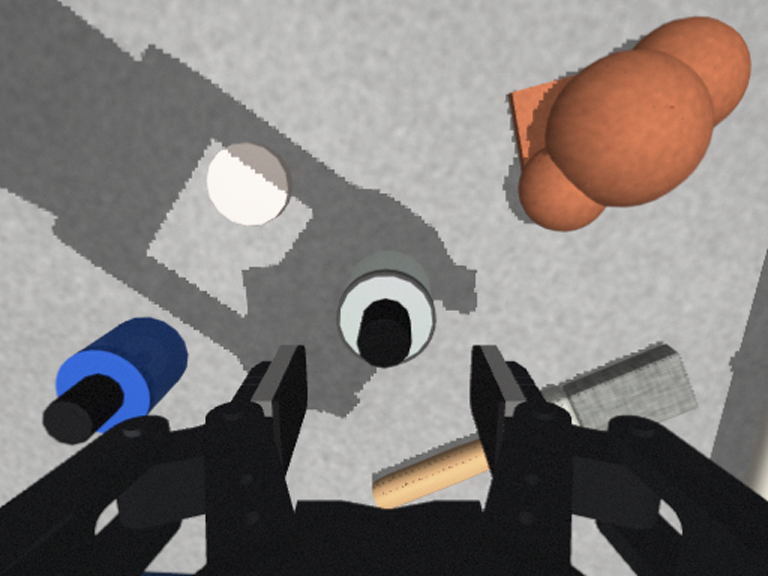

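Run:
```python
from h import *
K=at_z("wrist",np.array((384,340))/1.5,78); print(K, at_z("wrist",np.array((387,318))/1.5,50)); plan((K[0],K[1],57),ST[2])
```

```text
[ 575.75619348 -368.78062228   78.        ] [ 576.27046254 -369.42508597   50.        ]
shift [ -0.7  73.2 -12. ] turn -0.09 rows>= 2
```

play_rows(rows=[[0,5,-11,0],[0,30,-11,0],[0,55,-11,0],[0,72,-11,0],[0,72,-11,0]])

```text
clock: 24.52
ee_pos: [574.4, -365.3, 52.9]
ee_rot: [0.713, 0.002, -0.025, -0.701]
contact_force: [-1.0, 1.2, -0.7]
gripper_width: 0.606
```

Run:
```python
from h import *
st(); plan((576,-368,56.5),ST[2])
im,ci=shot("wrist","w23",None,1.5)
```

```text
t 24.52 tcp [ 574.4 -365.3   52.9] y [-0.033 -0.018 -0.999] x [ 0.999  0.038 -0.034] z [-0.039  0.999 -0.017] F [-1.   1.2 -0.7] w 0.606 q [-0.61  0.62  1.07 -0.03  1.47 -0.64]
shift [ 1.4 -3.6 -2.8] turn -0.03 rows>= 1
```

View pics/w23.png

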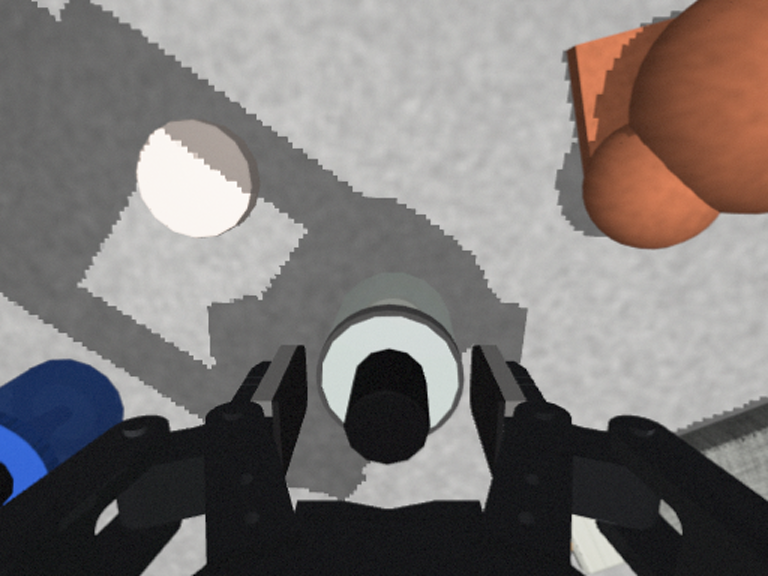

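Centred, with the knob at (388,420). I'll raise 3 mm, shift 2 mm back, and close.

play_rows(rows=[[1,-3.5,-2.5,0],[1,-3.5,-2.5,0],[1,-3.5,-2.5,0]])

```text
clock: 24.82
ee_pos: [577.7, -368.9, 61.8]
ee_rot: [0.715, 0.004, -0.023, -0.699]
contact_force: [0.3, -0.9, -0.3]
gripper_width: 0.604
```

play_rows(rows=[[0,0,0,0],[0,0,0,0],[0,0,0,0],[0,0,0,0],[0,0,0,0]], grip=1)

```text
clock: 25.23
ee_pos: [578.0, -369.3, 63.3]
ee_rot: [0.715, 0.004, -0.023, -0.699]
contact_force: [-1.7, -0.3, 5.7]
gripper_width: 0.251
```

play_rows(rows=[[0,-30,0,0],[0,-65,0,0],[0,-100,0,0],[0,-125,0,0],[0,-125,0,0]])

```text
clock: 25.65
ee_pos: [583.1, -367.3, 196.1]
ee_rot: [0.717, 0.008, -0.019, -0.696]
contact_force: [1.1, -0.0, 1.0]
gripper_width: 0.253
```

Run:
```python
from h import *
st(); plan(tow((45.5,-36.5,190)),ST[2]); plan(tow((45.5,40,190)),ST[2])
```

```text
t 25.65 tcp [ 583.1 -367.3  196.1] y [-0.016 -0.03  -0.999] x [ 0.999  0.038 -0.017] z [-0.039  0.999 -0.03 ] F [ 1.1 -0.   1. ] w 0.253 q [-0.6   0.54  0.89 -0.03  1.71 -0.65]
shift [-43.3  -2.3 308.6] turn -0.02 rows>= 8
shift [-43.4  -4.6 385. ] turn -0.02 rows>= 10
```

play_rows(rows=[[-6,0,41,0],[-12,0,82,0],[-18,0,123,0],[-22,0,164,0],[-26,0,205,0]])

```text
clock: 26.07
ee_pos: [548.0, -161.7, 189.0]
ee_rot: [0.717, 0.007, -0.02, -0.697]
contact_force: [0.6, 0.4, -2.3]
gripper_width: 0.255
```

play_rows(rows=[[-6,0,41,0],[-12,0,82,0],[-18,0,123,0],[-20,0,164,0],[-20,0,182,0]])

```text
clock: 26.48
ee_pos: [519.6, 23.5, 183.0]
ee_rot: [0.717, 0.008, -0.021, -0.697]
contact_force: [0.1, -0.5, -0.9]
gripper_width: 0.253
```

play_rows(rows=[[0,0,0,0],[0,0,0,0]])

```text
clock: 26.65
ee_pos: [519.0, 24.6, 181.9]
ee_rot: [0.717, 0.008, -0.023, -0.697]
contact_force: [0.5, -0.4, -0.7]
gripper_width: 0.254
```

Run:
```python
from h import *
st(); plan(tow((45.5,40.5,95)),ST[2])
im,ci=shot("wrist","w24",None,1.5)
```

```text
t 26.65 tcp [519.   24.6 181.9] y [-0.021 -0.028 -0.999] x [ 0.999  0.043 -0.022] z [-0.044  0.999 -0.027] F [ 0.5 -0.4 -0.7] w 0.254 q [-0.01  0.07  1.48 -0.03  1.61 -0.05]
shift [ 7.4 87.  -6.3] turn 0.29 rows>= 3
```

View pics/w24.png

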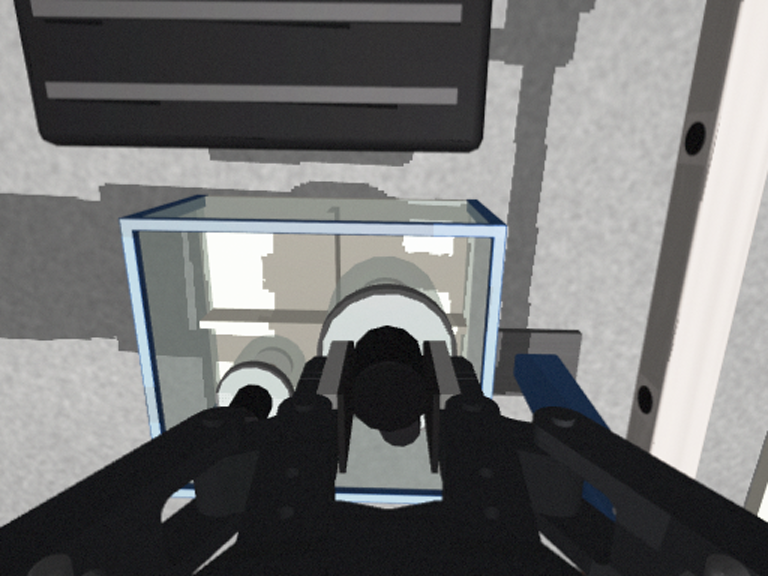

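Jar B is over the far-right cell. I'll lower it.

play_rows(rows=[[7,0,-6,0],[7,25,-6,0],[7,55,-6,0],[7,84,-6,0],[7,86,-6,0]])

```text
clock: 27.12
ee_pos: [521.9, 13.3, 89.9]
ee_rot: [0.717, 0.003, -0.025, -0.697]
contact_force: [-0.9, -0.1, -2.4]
gripper_width: 0.253
```

Run:
```python
from h import *
st(); plan(tow((45.5,40.5,70.5)),ST[2])
im,ci=shot("wrist","w25",None,1.5)
```

```text
t 27.12 tcp [521.9  13.3  89.9] y [-0.031 -0.028 -0.999] x [ 0.999  0.039 -0.032] z [-0.04   0.999 -0.027] F [-0.9 -0.1 -2.4] w 0.253 q [-0.03  0.16  1.57 -0.03  1.44 -0.06]
shift [ 3.8 19.2  3.4] turn 0.05 rows>= 1
```

View pics/w25.png

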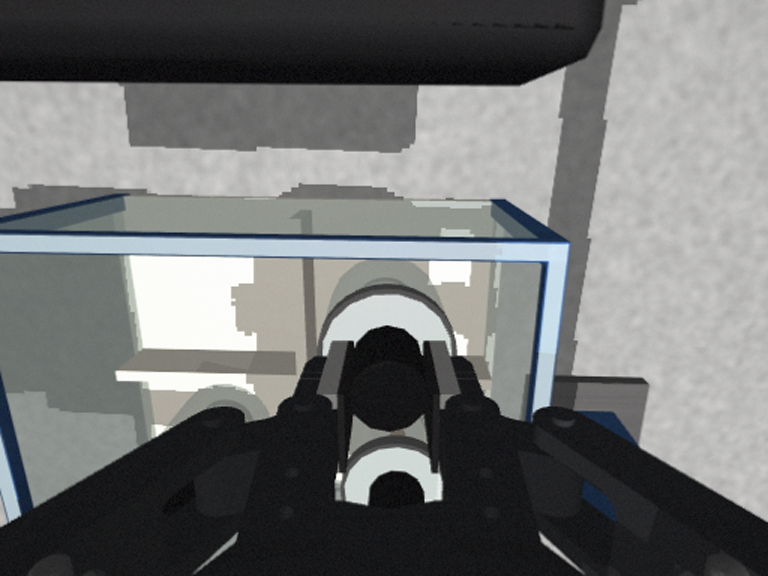

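play_rows(rows=[[4,4,3,0],[4,9,3,0],[4,15,3,0],[4,18,3,0],[4,18,3,0]])

```text
clock: 27.58
ee_pos: [526.3, 16.2, 74.2]
ee_rot: [0.717, 0.004, -0.024, -0.697]
contact_force: [-0.9, 0.3, -1.0]
gripper_width: 0.253
```

play_rows(rows=[[0,2,0,0],[0,2,0,0]])

```text
clock: 27.75
ee_pos: [526.3, 16.1, 72.3]
ee_rot: [0.717, 0.004, -0.024, -0.697]
contact_force: [-0.4, -0.9, -1.9]
gripper_width: 0.251
```

play_rows(rows=[[0,2,0,0],[0,4,0,0],[0,4.5,0,0],[0,4.5,0,0]])

```text
clock: 28.08
ee_pos: [526.6, 15.9, 69.4]
ee_rot: [0.717, 0.005, -0.024, -0.697]
contact_force: [-3.7, 0.1, 8.0]
gripper_width: 0.252
```

play_rows(rows=[[0,0,0,0],[0,0,0,0],[0,0,0,0],[0,0,0,0]], grip=0.1)

```text
clock: 28.42
ee_pos: [526.6, 16.0, 69.3]
ee_rot: [0.717, 0.005, -0.024, -0.697]
contact_force: [0.3, 0.5, -0.2]
gripper_width: 0.449
```

play_rows(rows=[[0,-15,0,0],[0,-40,0,0],[0,-80,0,0],[0,-120,0,0],[0,-160,0,0]])

```text
clock: 28.83
ee_pos: [530.4, 20.6, 230.6]
ee_rot: [0.717, 0.004, -0.024, -0.697]
contact_force: [1.5, 0.3, -0.3]
gripper_width: 0.447
```

play_rows(rows=[[0,0,-30,0],[0,0,-60,0],[0,0,-80,0],[0,0,-80,0]])

```text
clock: 29.17
ee_pos: [533.6, -62.4, 232.8]
ee_rot: [0.717, 0.003, -0.023, -0.697]
contact_force: [-0.5, 0.0, -1.2]
gripper_width: 0.45
```

Run:
```python
from h import *
st(); plan((442,325,200),ST[2])
im,ci=shot("wrist","w26",None,1.5)
im,ci=shot("top","t7")
print(rec("top","jar0",ci), rec("top","cover",ci))
```

```text
t 29.17 tcp [533.6 -62.4 232.8] y [-0.027 -0.03  -0.999] x [ 0.999  0.036 -0.028] z [-0.037  0.999 -0.029] F [-0.5  0.  -1.2] w 0.45 q [-0.17  0.11  1.34 -0.03  1.72 -0.21]
shift [-76.7  23.8 391.3] turn -0.13 rows>= 10
[(0.62, array([522.7, -50.9,  56.1]), array([275., 181.])), (0.57, array([ 428.7, -407.1,   47.1]), array([382., 213.]))] [(0.8, array([440.5, 330.9,   5.3]), array([161., 204.])), (0.74, array([509. , 137.3, 176.7]), array([213., 179.]))]
```

View pics/w26.png

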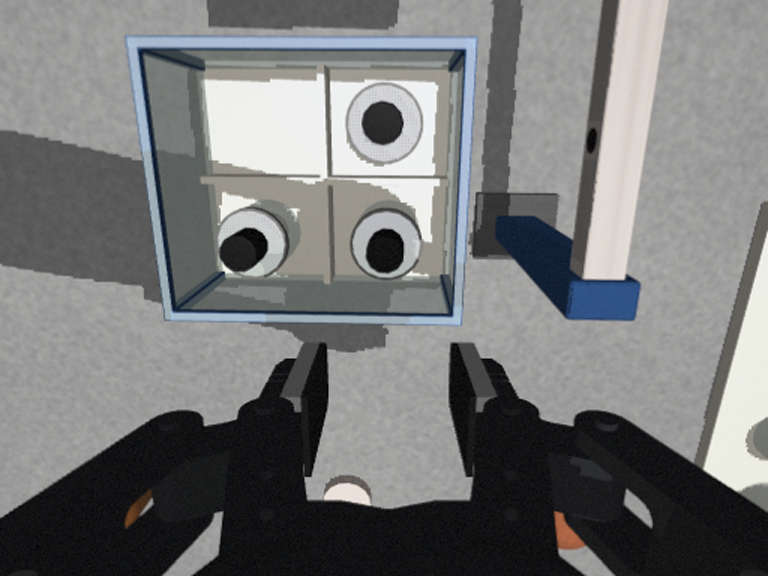

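View pics/t7.png

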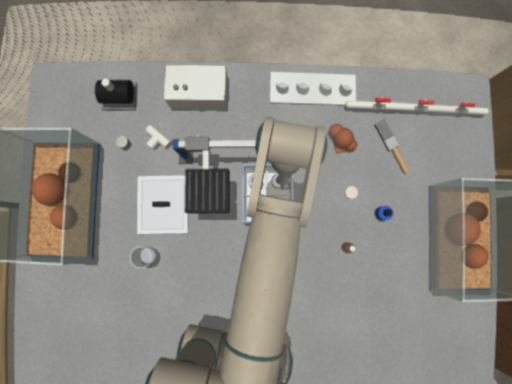

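All three jars stand upright in separate cells, and the cover lies at (161,204) in the top view. I'm heading to it.

play_rows(rows=[[-15,0,41,0],[-30,0,82,0],[-45,0,123,0],[-60,0,164,0],[-70,0,200,0]], grip=-0.6)

```text
clock: 29.78
ee_pos: [455.3, 136.7, 229.3]
ee_rot: [0.717, 0.005, -0.025, -0.697]
contact_force: [0.7, -0.2, 0.4]
gripper_width: 0.803
```

play_rows(rows=[[-3,0,41,0],[-6,0,82,0],[-8,0,123,0],[-8,0,150,0],[-8,0,150,0]])

```text
clock: 30.2
ee_pos: [438.9, 291.5, 224.8]
ee_rot: [0.716, 0.007, -0.028, -0.697]
contact_force: [-0.6, -1.0, 0.6]
gripper_width: 0.805
```

play_rows(rows=[[0,0,0,0],[0,0,0,0]])

```text
clock: 30.37
ee_pos: [438.1, 292.4, 224.4]
ee_rot: [0.716, 0.007, -0.029, -0.697]
contact_force: [0.5, -0.9, 0.1]
gripper_width: 0.799
```

Run:
```python
from h import *
st(); plan((442,325,100),ST[2])
im,ci=shot("wrist","w27",None,1.5)
```

```text
t 30.37 tcp [438.1 292.4 224.4] y [-0.029 -0.027 -0.999] x [ 0.998  0.05  -0.031] z [-0.051  0.998 -0.026] F [ 0.5 -0.9  0.1] w 0.799 q [ 0.52  0.09  1.37 -0.01  1.72  0.47]
shift [  9.3 123.3  35.6] turn 0.71 rows>= 4
```

View pics/w27.png

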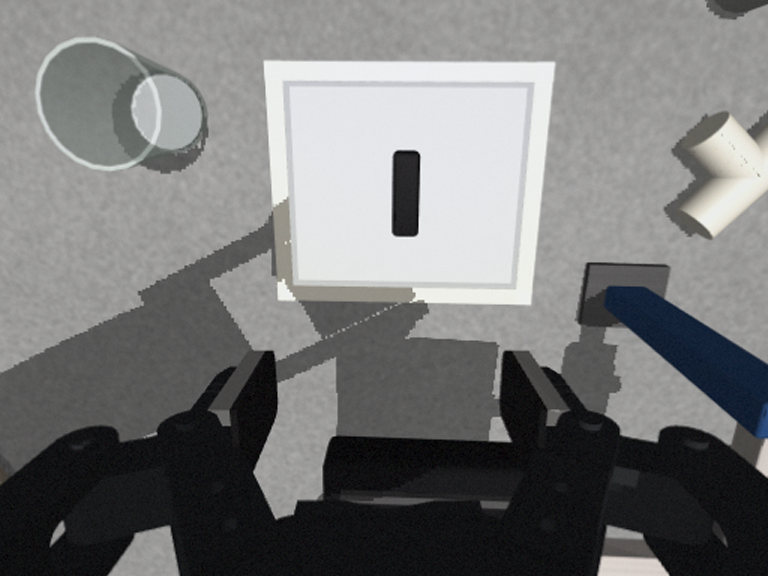

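Run:
```python
from h import *
c=[at_z("wrist",np.array(u)/1.5,11) for u in ((264,62),(554,63),(531,305),(278,299))]; c=np.array(c); print(c.round(1), c.mean(0).round(1)); 
for a,b in ((0,1),(3,2)): d=c[b]-c[a]; print(np.linalg.norm(d).round(1),np.arctan2(d[1],d[0]).round(4))
K=at_z("wrist",np.array((406.5,193))/1.5,41); print(K); plan((K[0],K[1],100)); plan((K[0],K[1],18))
```

```text
[[343.6 403.4  11. ]
 [536.4 411.6  11. ]
 [544.3 242.2  11. ]
 [350.1 235.4  11. ]] [443.6 323.2  11. ]
193.0 0.0425
194.3 0.0352
[443.95469901 325.11321186  41.        ]
shift [ 10.8 123.5  36.4] turn 0 rows>= 4
shift [ 13.3 205.4  38.6] turn 0 rows>= 6
```

The bar is at about (443.5,325), where I left it.

play_rows(rows=[[10.5,20,34,0.6],[10.5,60,34,0.6],[10.5,100,34,0.6],[10.5,123,34,0.6],[10.5,123,34,0.6]])

```text
clock: 30.83
ee_pos: [441.1, 319.9, 94.4]
ee_rot: [0.718, -0.0, -0.027, -0.695]
contact_force: [-0.8, -0.2, -0.2]
gripper_width: 0.801
```

Run:
```python
from h import *
st(); plan((443.5,325,19),0.039)
im,ci=shot("wrist","w28",None,1.5)
```

```text
t 30.83 tcp [441.1 319.9  94.4] y [-0.038 -0.033 -0.999] x [ 0.999  0.037 -0.039] z [-0.038  0.999 -0.032] F [-0.8 -0.2 -0.2] w 0.801 q [ 0.56  0.23  1.48 -0.01  1.48  0.53]
shift [ 5.5 75.1  7.4] turn -0.04 rows>= 2
```

View pics/w28.png

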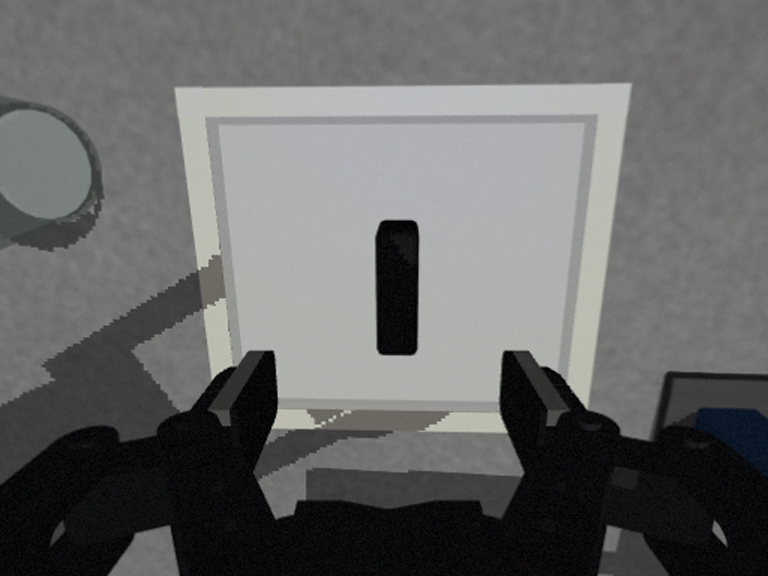

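The tool tilt has drifted to about 3°. Rising calls seem to undo it and falling calls add to it, so I'll use a quick rise and then a settled descent.

play_rows(rows=[[0,-41,0,0],[0,-82,0,0]])

```text
clock: 31.05
ee_pos: [445.0, 322.3, 181.4]
ee_rot: [0.718, -0.0, -0.026, -0.696]
contact_force: [1.6, -0.3, 0.5]
gripper_width: 0.8
```

Run:
```python
from h import *
st(); plan((443.5,325,95),0.039)
```

```text
t 31.05 tcp [445.  322.3 181.4] y [-0.036 -0.032 -0.999] x [ 0.999  0.036 -0.037] z [-0.037  0.999 -0.031] F [ 1.6 -0.3  0.5] w 0.8 q [ 0.56  0.18  1.36 -0.01  1.65  0.53]
shift [ 1.8 86.3  5.4] turn -0.12 rows>= 3
```

play_rows(rows=[[0,0,0,0],[0,0,0,0],[0,0,0,0],[0,0,0,0],[0,0,0,0]])

```text
clock: 31.47
ee_pos: [444.8, 321.9, 180.8]
ee_rot: [0.718, -0.001, -0.026, -0.695]
contact_force: [-0.4, -0.8, -0.7]
gripper_width: 0.799
```

Run:
```python
from h import *
st(); plan((443.5,325,95),0.039)
```

```text
t 31.47 tcp [444.8 321.9 180.8] y [-0.037 -0.033 -0.999] x [ 0.999  0.035 -0.038] z [-0.037  0.999 -0.031] F [-0.4 -0.8 -0.7] w 0.799 q [ 0.56  0.18  1.36 -0.01  1.65  0.53]
shift [ 2.1 85.6  5.8] turn -0.13 rows>= 3
```

play_rows(rows=[[0,-41.7,0,0],[0,-83,0,0],[0,-125,0,0],[0,-150,0,0]])

```text
clock: 31.8
ee_pos: [450.5, 326.9, 334.9]
ee_rot: [0.717, 0.001, -0.025, -0.696]
contact_force: [0.2, -0.4, 0.6]
gripper_width: 0.799
```

Run:
```python
from h import *
st()
```

```text
t 31.8 tcp [450.5 326.9 334.9] y [-0.034 -0.031 -0.999] x [ 0.999  0.036 -0.035] z [-0.037  0.999 -0.029] F [ 0.2 -0.4  0.6] w 0.799 q [ 0.57  0.18  1.05 -0.01  1.95  0.53]
```

play_rows(rows=[[0,10,0,0],[0,30,0,0],[0,50,0,0],[0,60,0,0],[0,60,0,0]])

```text
clock: 32.22
ee_pos: [447.5, 324.5, 271.3]
ee_rot: [0.719, -0.001, -0.027, -0.695]
contact_force: [-0.6, -0.1, 0.3]
gripper_width: 0.798
```

Run:
```python
from h import *
st()
```

```text
t 32.22 tcp [447.5 324.5 271.3] y [-0.039 -0.034 -0.999] x [ 0.999  0.035 -0.041] z [-0.037  0.999 -0.033] F [-0.6 -0.1  0.3] w 0.798 q [ 0.56  0.17  1.2  -0.01  1.83  0.53]
```

The drift is gravity sag along the radius. It's about 3° and tolerable, so I'll carry on with fewer, settled calls.

Run:
```python
from h import *
plan((443.5,325,60),0.039)
```

```text
shift [  4.6 211.1   7.6] turn -0.13 rows>= 6
```

play_rows(rows=[[4.5,41,7.5,0],[4.5,82,7.5,0],[4.5,123,7.5,0],[4.5,150,7.5,0],[4.5,160,7.5,0]])

```text
clock: 32.63
ee_pos: [443.4, 325.3, 106.2]
ee_rot: [0.72, -0.004, -0.029, -0.693]
contact_force: [-0.8, 0.2, 0.4]
gripper_width: 0.8
```

Run:
```python
from h import *
st(); plan((443.5,325,20),0.039)
im,ci=shot("wrist","w29",None,1.5)
```

```text
t 32.63 tcp [443.4 325.3 106.2] y [-0.046 -0.039 -0.998] x [ 0.998  0.035 -0.048] z [-0.037  0.999 -0.037] F [-0.8  0.2  0.4] w 0.8 q [ 0.57  0.24  1.44 -0.01  1.51  0.53]
shift [ 4.2 86.   2.8] turn -0.11 rows>= 3
```

View pics/w29.png

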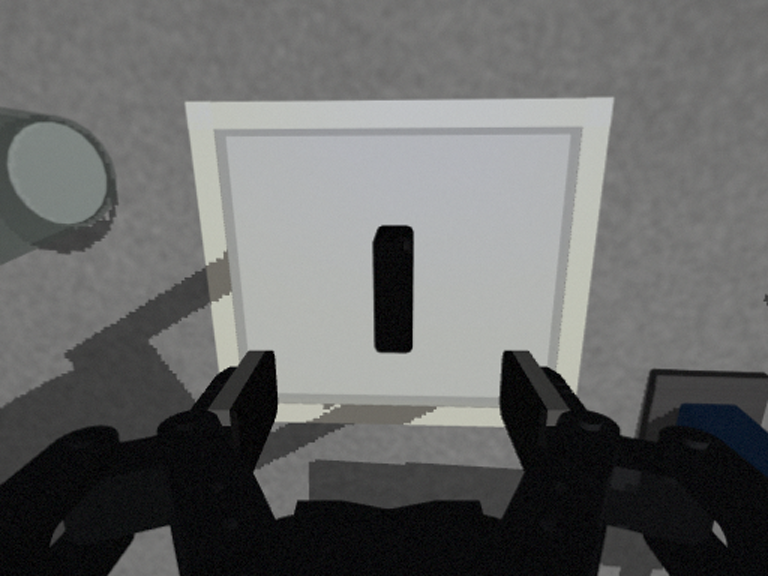

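play_rows(rows=[[4,30,2.5,0],[4,55,2.5,0],[4,55,2.5,0],[4,55,2.5,0],[4,55,2.5,0]])

```text
clock: 33.1
ee_pos: [446.8, 327.1, 55.1]
ee_rot: [0.719, -0.002, -0.028, -0.694]
contact_force: [0.2, 0.9, 0.9]
gripper_width: 0.798
```

Run:
```python
from h import *
st(); plan((443.5,325,20),0.039)
```

```text
t 33.1 tcp [446.8 327.1  55.1] y [-0.042 -0.036 -0.999] x [ 0.998  0.035 -0.043] z [-0.037  0.999 -0.034] F [0.2 0.9 0.9] w 0.798 q [ 0.57  0.3   1.48 -0.01  1.41  0.53]
shift [-1.9 35.3 -0.8] turn -0.13 rows>= 1
```

A fast descent followed by three rest rows reduces the tilt, so I'll do one correction cycle that way.

play_rows(rows=[[0,-41,0,0],[0,-82,0,0],[0,-123,0,0],[0,-164,0,0],[0,-205,0,0]])

```text
clock: 33.52
ee_pos: [455.4, 334.5, 265.5]
ee_rot: [0.718, -0.001, -0.026, -0.695]
contact_force: [0.3, 0.0, -0.3]
gripper_width: 0.798
```

play_rows(rows=[[0,41,0,0],[0,82,0,0],[0,82,0,0],[0,82,0,0],[0,82,0,0]])

```text
clock: 33.93
ee_pos: [453.2, 332.4, 187.2]
ee_rot: [0.717, 0.001, -0.025, -0.696]
contact_force: [0.2, 0.0, 0.8]
gripper_width: 0.8
```

play_rows(rows=[[0,41,0,0],[0,82,0,0],[0,82,0,0],[0,82,0,0],[0,82,0,0]])

```text
clock: 34.35
ee_pos: [452.2, 331.1, 109.4]
ee_rot: [0.716, 0.002, -0.023, -0.697]
contact_force: [-0.4, 0.3, 1.0]
gripper_width: 0.802
```

Run:
```python
from h import *
st(); plan((443.5,325,20),0.039)
```

```text
t 34.35 tcp [452.2 331.1 109.4] y [-0.029 -0.027 -0.999] x [ 0.999  0.036 -0.03 ] z [-0.036  0.999 -0.026] F [-0.4  0.3  1. ] w 0.802 q [ 0.57  0.25  1.42 -0.01  1.5   0.53]
shift [-6.2 89.8 -3.4] turn -0.15 rows>= 3
```

play_rows(rows=[[0,-41,0,0],[0,-82,0,0],[0,-123,0,0],[0,-164,0,0]])

```text
clock: 34.68
ee_pos: [457.2, 335.8, 278.5]
ee_rot: [0.715, 0.004, -0.021, -0.699]
contact_force: [1.0, 0.2, -0.0]
gripper_width: 0.795
```

play_rows(rows=[[0,41,0,0],[0,82,0,0],[0,82,0,0],[0,82,0,0],[0,82,0,0]])

```text
clock: 35.1
ee_pos: [456.3, 334.5, 200.6]
ee_rot: [0.714, 0.006, -0.02, -0.7]
contact_force: [1.0, -0.4, -0.1]
gripper_width: 0.799
```

play_rows(rows=[[0,41,0,0],[0,82,0,0],[0,82,0,0],[0,82,0,0],[0,82,0,0]])

```text
clock: 35.52
ee_pos: [456.4, 333.9, 122.9]
ee_rot: [0.713, 0.007, -0.018, -0.701]
contact_force: [0.5, -1.1, 0.8]
gripper_width: 0.797
```

Run:
```python
from h import *
st(); plan((443.5,325,20),0.039)
```

```text
t 35.52 tcp [456.4 333.9 122.9] y [-0.015 -0.018 -1.   ] x [ 0.999  0.036 -0.015] z [-0.036  0.999 -0.018] F [ 0.5 -1.1  0.8] w 0.797 q [ 0.57  0.24  1.41 -0.01  1.51  0.53]
shift [-11.6 103.2  -6.6] turn -0.16 rows>= 3
```

Tilt is down to about 1.3°. I'll descend on the bar in two steps.

play_rows(rows=[[-11.5,35,-6.5,0],[-11.5,70,-6.5,0],[-11.5,70,-6.5,0],[-11.5,70,-6.5,0],[-11.5,70,-6.5,0]])

```text
clock: 35.93
ee_pos: [446.1, 326.9, 57.2]
ee_rot: [0.712, 0.009, -0.016, -0.702]
contact_force: [0.4, -0.7, -0.2]
gripper_width: 0.797
```

Run:
```python
from h import *
st(); plan((443.5,325,18.5),0.039)
im,ci=shot("wrist","w30",None,1.5)
```

```text
t 35.93 tcp [446.1 326.9  57.2] y [-0.01  -0.015 -1.   ] x [ 0.999  0.036 -0.011] z [-0.036  0.999 -0.015] F [ 0.4 -0.7 -0.2] w 0.797 q [ 0.57  0.27  1.51 -0.01  1.37  0.53]
shift [-2.2 38.7 -1.3] turn -0.16 rows>= 1
```

View pics/w30.png

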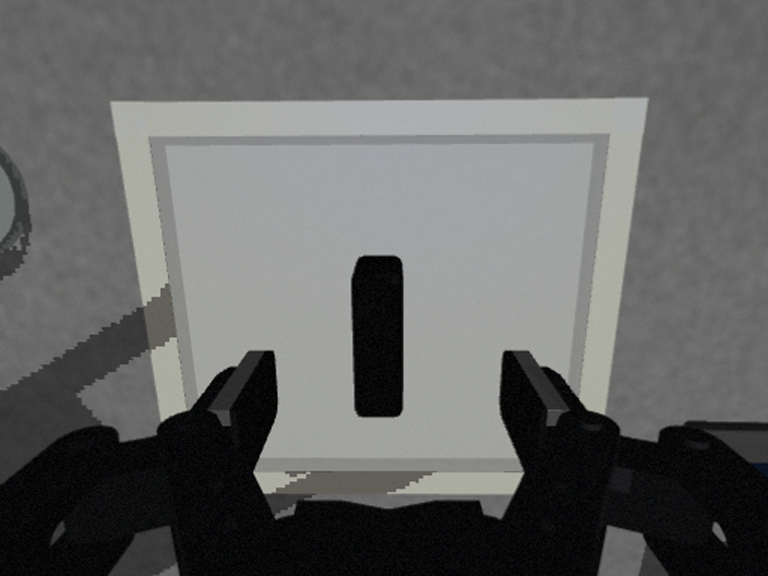

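play_rows(rows=[[-3.5,20,-1.5,0],[-3.5,37,-1.5,0],[-3.5,37,-1.5,0],[-3.5,37,-1.5,0],[-3.5,37,-1.5,0]])

```text
clock: 36.4
ee_pos: [443.6, 325.6, 22.6]
ee_rot: [0.712, 0.01, -0.015, -0.702]
contact_force: [0.8, -0.7, -1.1]
gripper_width: 0.802
```

Run:
```python
from h import *
st(); plan((443.5,325,18.5),0.039)
im,ci=shot("wrist","w31",None,1.5)
```

```text
t 36.4 tcp [443.6 325.6  22.6] y [-0.007 -0.013 -1.   ] x [ 0.999  0.036 -0.008] z [-0.036  0.999 -0.013] F [ 0.8 -0.7 -1.1] w 0.802 q [ 0.57  0.3   1.55 -0.01  1.3   0.54]
shift [-0.1  4.1 -0.5] turn -0.17 rows>= 1
```

View pics/w31.png

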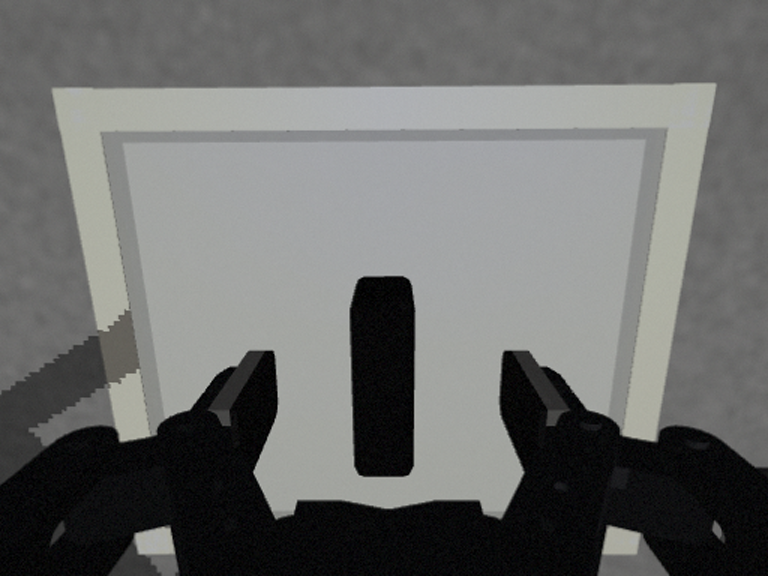

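play_rows(rows=[[-1.3,3,0,0],[-1.3,3,0,0],[-1.3,3,0,0]])

```text
clock: 36.7
ee_pos: [442.5, 325.7, 20.1]
ee_rot: [0.711, 0.01, -0.015, -0.702]
contact_force: [0.2, -0.3, 1.0]
gripper_width: 0.806
```

play_rows(rows=[[0,0,0,0],[0,0,0,0],[0,0,0,0],[0,0,0,0],[0,0,0,0]], grip=1)

```text
clock: 37.12
ee_pos: [442.6, 325.8, 20.4]
ee_rot: [0.711, 0.011, -0.015, -0.703]
contact_force: [-0.3, -1.2, -0.9]
gripper_width: 0.198
```

play_rows(rows=[[0,-41,0,0],[0,-82,0,0],[0,-123,0,0],[0,-164,0,0],[0,-205,0,0]])

```text
clock: 37.53
ee_pos: [443.3, 328.0, 226.9]
ee_rot: [0.712, 0.01, -0.015, -0.702]
contact_force: [1.4, 0.7, -2.1]
gripper_width: 0.195
```

Run:
```python
from h import *
st(); plan((482.7,-25.7,230),0.041)
im,ci=shot("wrist","w32",None,1.5)
```

```text
t 37.53 tcp [443.3 328.  226.9] y [-0.007 -0.013 -1.   ] x [ 0.999  0.036 -0.007] z [-0.036  0.999 -0.013] F [ 1.4  0.7 -2.1] w 0.195 q [ 0.57  0.14  1.32 -0.01  1.7   0.54]
shift [  26.6    1.3 -354.9] turn -0.28 rows>= 9
```

View pics/w32.png

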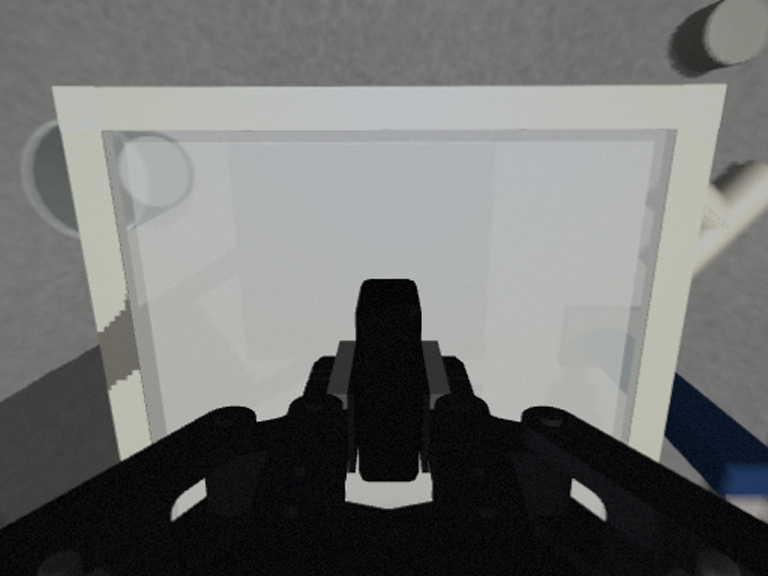

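The cover is held with the same pose in the hand as when I lifted it off. I'll carry it back over the lamp.

play_rows(rows=[[3,-15,-35,0],[6,-18,-75,0],[9,-18,-115,0],[12,-18,-155,0],[15,-18,-195,0]])

```text
clock: 38.0
ee_pos: [467.2, 133.7, 255.7]
ee_rot: [0.709, 0.015, -0.011, -0.705]
contact_force: [-0.3, 0.2, -2.5]
gripper_width: 0.198
```

play_rows(rows=[[3,0,-40,0],[6,0,-80,0],[10,0,-120,0],[12,0,-150,0],[12,0,-150,0]])

```text
clock: 38.42
ee_pos: [484.6, -20.6, 255.6]
ee_rot: [0.71, 0.012, -0.01, -0.705]
contact_force: [-0.2, 0.3, -2.2]
gripper_width: 0.195
```

play_rows(rows=[[0,0,0,0],[0,0,0,0],[0,0,0,0]])

```text
clock: 38.67
ee_pos: [484.5, -19.8, 255.2]
ee_rot: [0.709, 0.012, -0.01, -0.705]
contact_force: [-0.1, -0.4, -1.2]
gripper_width: 0.196
```

Run:
```python
from h import *
st(); plan((482.7,-25.7,230),0.041); plan((482.7,-25.7,130),0.041)
im,ci=shot("wrist","w33",None,1.5)
```

```text
t 38.67 tcp [484.5 -19.8 255.2] y [ 0.003 -0.007 -1.   ] x [0.999 0.032 0.003] z [-0.032  0.999 -0.007] F [-0.1 -0.4 -1.2] w 0.196 q [-0.11 -0.07  1.47 -0.01  1.73 -0.15]
shift [-2.  25.2 -5.6] turn -0.53 rows>= 1
shift [ -2.3 125.2  -5. ] turn -0.53 rows>= 4
```

View pics/w33.png

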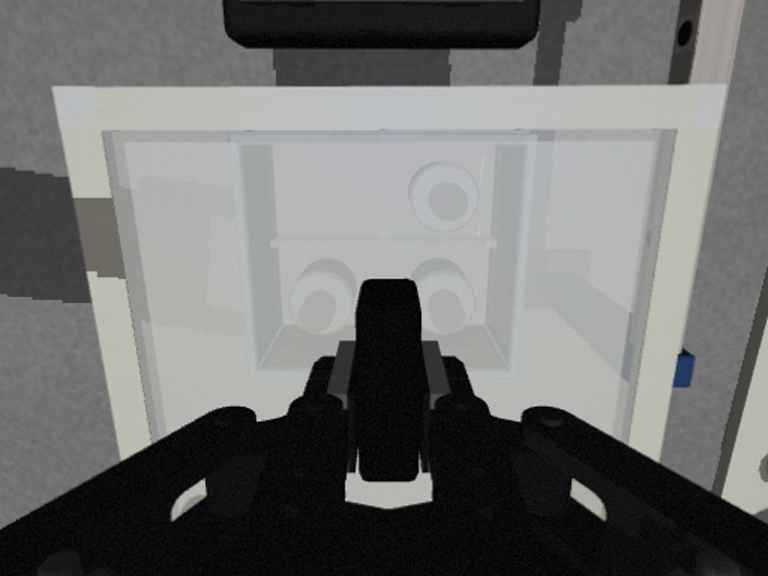

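play_rows(rows=[[-2.2,35,-5.3,-0.3],[-2.2,75,-5.3,-0.3],[-2.2,110,-5.3,-0.3],[-2.2,110,-5.3,-0.3],[-2.2,110,-5.3,-0.3]])

```text
clock: 39.13
ee_pos: [482.0, -24.7, 144.6]
ee_rot: [0.709, 0.014, -0.014, -0.705]
contact_force: [0.3, 0.4, -1.0]
gripper_width: 0.196
```

Run:
```python
from h import *
st(); plan((482.7,-25.7,125),0.041); plan((482.7,-25.7,110),0.041)
im,ci=shot("wrist","w34",None,1.5)
im,ci=shot("scene","s4",(180,150,330,260),5)
```

```text
t 39.13 tcp [482.  -24.7 144.6] y [-0.    -0.006 -1.   ] x [ 0.999  0.039 -0.   ] z [-0.039  0.999 -0.006] F [ 0.3  0.4 -1. ] w 0.196 q [-0.12 -0.02  1.65 -0.01  1.51 -0.16]
shift [ 0.6 19.6 -0.9] turn -0.11 rows>= 1
shift [ 0.6 34.6 -0.8] turn -0.11 rows>= 1
```

View pics/w34.png

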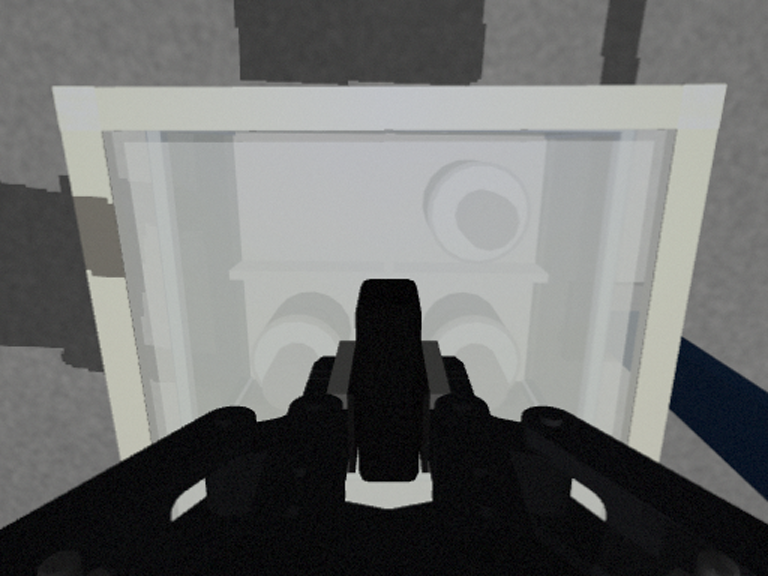

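View pics/s4.png

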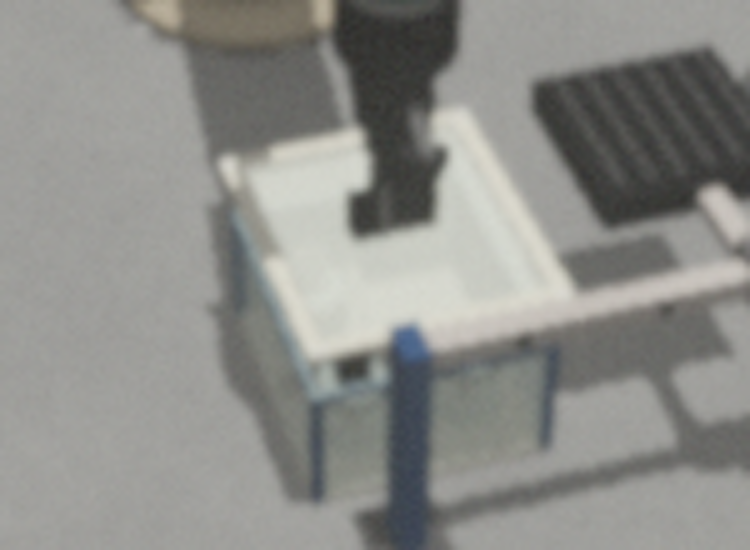

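The cover hovers above the rim, lined up with the tank. I'll lower it.

play_rows(rows=[[0.6,8,-0.8,0],[0.6,16,-0.8,0],[0.6,23,-0.8,0],[0.6,28,-0.8,0],[0.6,28,-0.8,0]])

```text
clock: 39.65
ee_pos: [484.4, -26.2, 118.8]
ee_rot: [0.709, 0.015, -0.012, -0.705]
contact_force: [0.3, 0.8, -1.5]
gripper_width: 0.198
```

Run:
```python
from h import *
st(); plan((482.7,-25.7,109.5),0.041)
```

```text
t 39.65 tcp [484.4 -26.2 118.8] y [ 0.005 -0.007 -1.   ] x [0.999 0.038 0.005] z [-0.038  0.999 -0.007] F [ 0.3  0.8 -1.5] w 0.198 q [-0.13  0.    1.68 -0.01  1.45 -0.16]
shift [-1.7  9.3  0.7] turn -0.15 rows>= 1
```

play_rows(rows=[[-1.5,2,0.5,0],[-1.5,5,0.5,0],[-1.5,8,0.5,0],[-1.5,9,0.5,0],[-1.5,9,0.5,0]])

```text
clock: 40.07
ee_pos: [482.9, -25.9, 110.0]
ee_rot: [0.71, 0.015, -0.012, -0.704]
contact_force: [-0.3, 0.1, 0.8]
gripper_width: 0.196
```

play_rows(rows=[[0,1,0,0],[0,1.5,0,0],[0,1.5,0,0]])

```text
clock: 40.32
ee_pos: [483.1, -26.0, 109.3]
ee_rot: [0.71, 0.016, -0.012, -0.704]
contact_force: [-1.2, 0.4, 5.7]
gripper_width: 0.194
```

It's seated: TCP at 109.3 against the expected 109.4, with 6 N contact. I'll release and go up.

play_rows(rows=[[0,0,0,0],[0,0,0,0],[0,0,0,0],[0,0,0,0],[0,0,0,0]], grip=-0.6)

```text
clock: 40.73
ee_pos: [483.1, -26.0, 109.2]
ee_rot: [0.71, 0.016, -0.012, -0.704]
contact_force: [0.8, -1.0, -1.0]
gripper_width: 0.799
```

play_rows(rows=[[0,-20,0,0],[0,-50,0,0],[0,-90,0,0],[0,-130,0,0]])

```text
clock: 41.07
ee_pos: [481.7, -24.9, 240.0]
ee_rot: [0.709, 0.015, -0.012, -0.704]
contact_force: [1.0, -1.0, 0.6]
gripper_width: 0.799
```

play_rows(rows=[[0,0,-25,0],[0,0,-50,0],[0,0,-50,0]])

```text
clock: 41.32
ee_pos: [483.8, -77.8, 241.0]
ee_rot: [0.71, 0.014, -0.011, -0.704]
contact_force: [-0.8, -0.1, -0.8]
gripper_width: 0.8
```

Run:
```python
from h import *
st(); plan(tow((142,209,250)),ST[2]); plan(tow((142,130,250)),ST[2])
im,ci=shot("wrist","w35",None,1.5)
im,ci=shot("scene","s5",(180,150,330,260),5)
```

```text
t 41.32 tcp [483.8 -77.8 241. ] y [ 0.005 -0.009 -1.   ] x [0.999 0.036 0.005] z [-0.036  0.999 -0.009] F [-0.8 -0.1 -0.8] w 0.8 q [-0.23 -0.05  1.49 -0.01  1.7  -0.27]
shift [140.4 -10.6 261.2] turn -0.19 rows>= 8
shift [140.6  -9.9 182.2] turn -0.19 rows>= 6
```

View pics/w35.png

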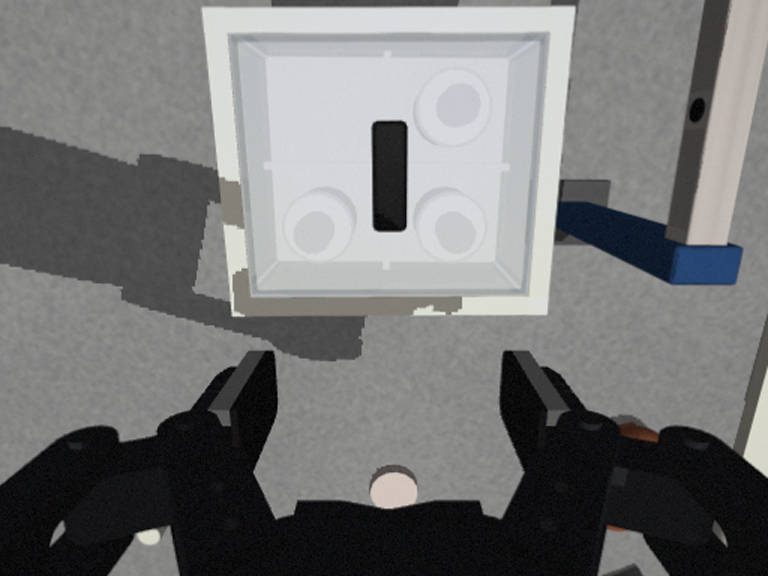

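View pics/s5.png

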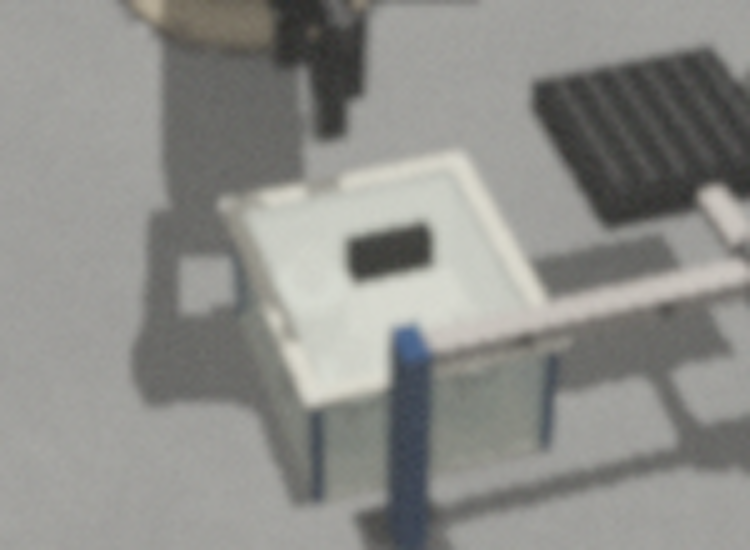

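The cover sits fully down, flush with the rim on all visible edges. Now the tube, which was released with the TCP at (616,186).

play_rows(rows=[[28,0,30,0],[56,0,60,0],[84,0,90,0],[112,0,120,0],[138,0,150,0]])

```text
clock: 41.83
ee_pos: [616.5, 82.6, 238.7]
ee_rot: [0.709, 0.014, -0.013, -0.705]
contact_force: [0.5, -1.2, 1.1]
gripper_width: 0.803
```

play_rows(rows=[[2,0,25,0],[2,0,30,0],[2,0,30,0],[2,0,30,0]])

```text
clock: 42.17
ee_pos: [617.0, 112.9, 238.3]
ee_rot: [0.709, 0.014, -0.013, -0.705]
contact_force: [0.3, -0.3, -0.3]
gripper_width: 0.8
```

Run:
```python
from h import *
st(); plan((616,185.5,215),ST[2])
im,ci=shot("wrist","w36",None,1.5)
```

```text
t 42.17 tcp [617.  112.9 238.3] y [ 0.002 -0.007 -1.   ] x [0.999 0.039 0.002] z [-0.039  0.999 -0.007] F [ 0.3 -0.3 -0.3] w 0.8 q [ 0.13  0.34  1.06 -0.01  1.74  0.09]
shift [ 1.8 22.8 72.7] turn -0.02 rows>= 2
```

View pics/w36.png

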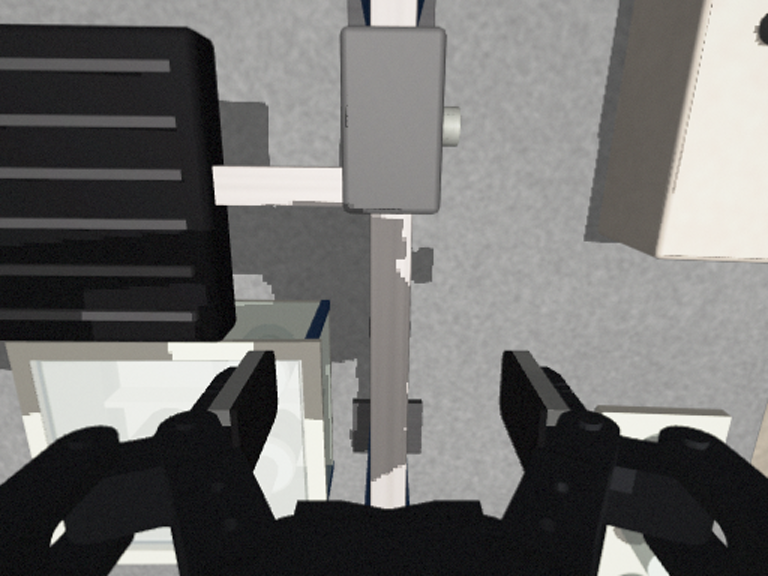

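The tube is at (341–446,27–212) with its button out, in line with the jaws.

play_rows(rows=[[2,5,38,0],[2,15,72.5,0],[2,25,72.5,0],[2,25,72.5,0],[2,25,72.5,0]])

```text
clock: 42.63
ee_pos: [616.2, 183.0, 213.0]
ee_rot: [0.71, 0.013, -0.012, -0.704]
contact_force: [0.2, -0.0, 0.8]
gripper_width: 0.802
```

Run:
```python
from h import *
st(); plan((616,185.5,147),ST[2])
im,ci=shot("wrist","w37",None,1.5)
```

```text
t 42.63 tcp [616.2 183.  213. ] y [ 0.001 -0.007 -1.   ] x [0.999 0.036 0.001] z [-0.036  0.999 -0.007] F [ 0.2 -0.   0.8] w 0.802 q [ 0.23  0.4   1.04 -0.01  1.71  0.2 ]
shift [-0.2 66.   3. ] turn -0.16 rows>= 2
```

View pics/w37.png

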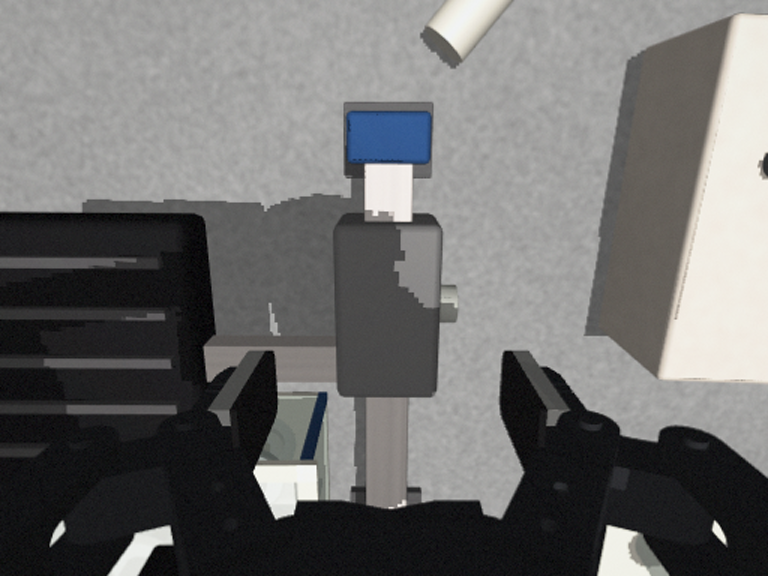

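play_rows(rows=[[0.3,25,3.5,0],[0.3,45,3.5,0],[0.3,65,3.5,0],[0.3,66,3.5,0],[0.3,66,3.5,0]])

```text
clock: 43.1
ee_pos: [616.9, 184.5, 147.9]
ee_rot: [0.71, 0.013, -0.011, -0.704]
contact_force: [0.6, -0.6, 0.5]
gripper_width: 0.798
```

play_rows(rows=[[0,0,0,0],[0,0,0,0],[0,0,0,0],[0,0,0,0],[0,0,0,0]], grip=1)

```text
clock: 43.52
ee_pos: [615.9, 184.5, 151.5]
ee_rot: [0.71, 0.012, -0.012, -0.704]
contact_force: [-16.1, -2.2, 10.9]
gripper_width: 0.463
```

Run:
```python
from h import *
st()
im,ci=shot("wrist","w38",None,1.5)
```

```text
t 43.52 tcp [615.9 184.5 151.5] y [ 0.001 -0.007 -1.   ] x [0.999 0.033 0.   ] z [-0.033  0.999 -0.007] F [-16.1  -2.2  10.9] w 0.463 q [ 0.24  0.42  1.13 -0.01  1.59  0.2 ]
```

View pics/w38.png

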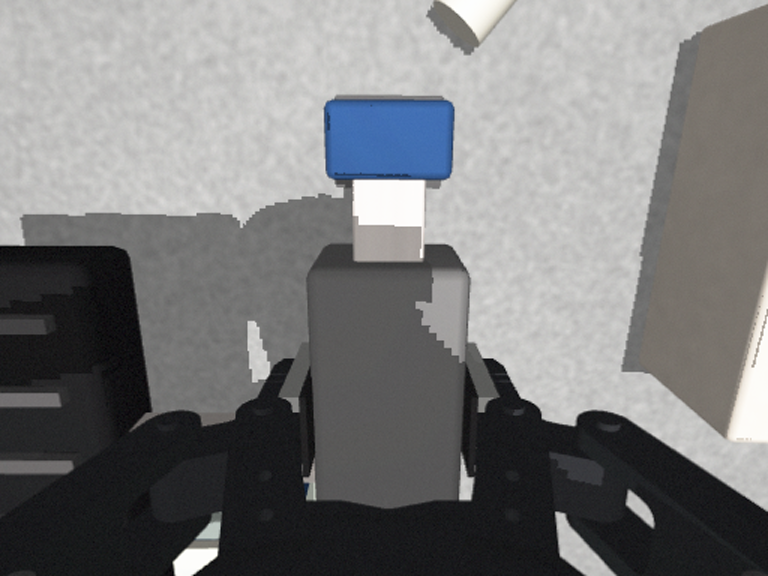

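Pressed in (0.463 × 85 ≈ 39 mm). I'll slide back by 180 mm.

play_rows(rows=[[0,1,-18,0],[0,1,-36,0],[-0.2,1,-54,0],[-0.2,1,-72,0],[-0.3,1,-90,0]])

```text
clock: 43.98
ee_pos: [618.4, 94.5, 151.5]
ee_rot: [0.709, 0.012, -0.012, -0.705]
contact_force: [-2.2, 3.6, -6.2]
gripper_width: 0.457
```

Run:
```python
from h import *
st(); plan((621.2,4.8,150))
```

```text
t 43.98 tcp [618.4  94.5 151.5] y [ 0.001 -0.006 -1.   ] x [0.999 0.033 0.001] z [-0.033  0.999 -0.006] F [-2.2  3.6 -6.2] w 0.457 q [ 0.1   0.37  1.19 -0.01  1.58  0.06]
shift [ -0.2   2.  -89.8] turn 0 rows>= 3
```

play_rows(rows=[[0,0,-18,0],[0,0,-36,0],[-0.1,0,-54,0],[-0.2,0,-72,0],[-0.2,0,-90,0]])

```text
clock: 44.4
ee_pos: [621.0, 4.5, 151.5]
ee_rot: [0.708, 0.012, -0.012, -0.706]
contact_force: [0.2, 3.4, -10.2]
gripper_width: 0.458
```

play_rows(rows=[[0,0,0,0],[0,0,0,0],[0,0,0,0]])

```text
clock: 44.65
ee_pos: [621.0, 4.6, 151.6]
ee_rot: [0.709, 0.012, -0.011, -0.705]
contact_force: [-0.6, -2.8, -7.8]
gripper_width: 0.457
```

Run:
```python
from h import *
st()
im,ci=shot("wrist","w39",None,1.5)
im,ci=shot("scene","s6",(180,150,380,280),4)
```

```text
t 44.65 tcp [621.    4.6 151.6] y [ 0.    -0.004 -1.   ] x [0.999 0.033 0.   ] z [-0.033  0.999 -0.004] F [-0.6 -2.8 -7.8] w 0.457 q [-0.05  0.36  1.21 -0.    1.57 -0.08]
```

View pics/w39.png

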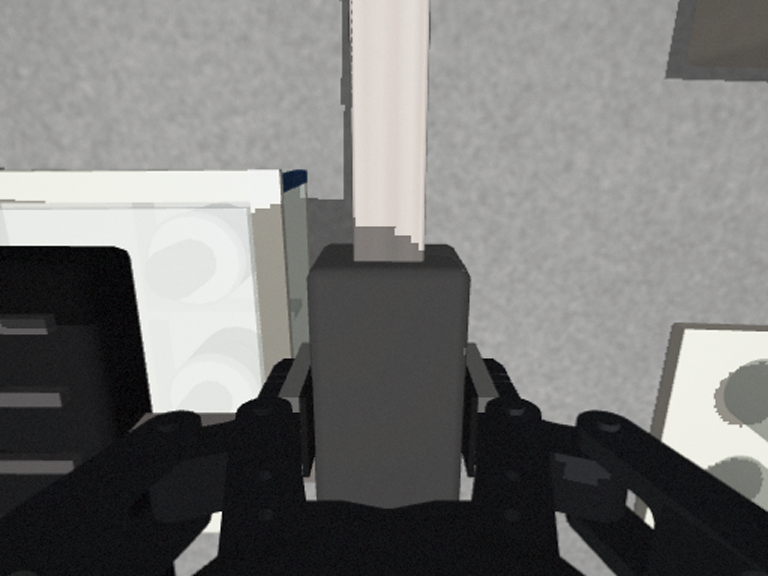

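View pics/s6.png

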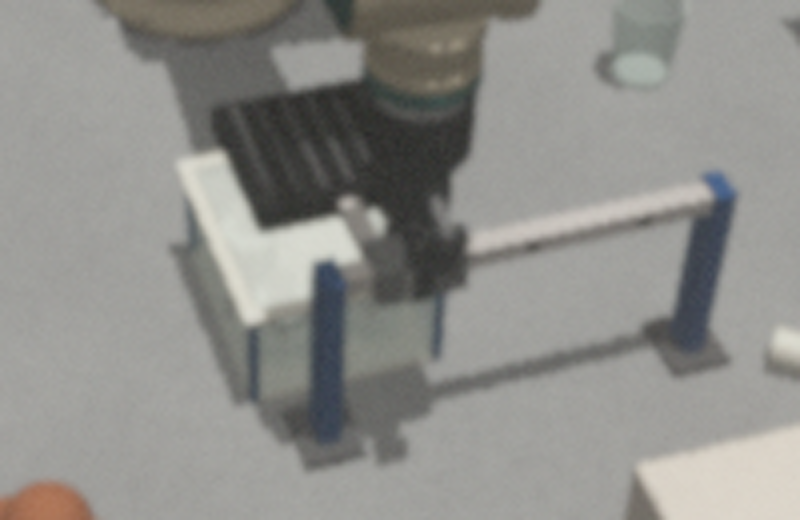

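The lamp is back over the tank and the TCP is within 1.5 mm of the first grasp. I'll release the tube.

play_rows(rows=[[0,0,0,0],[0,0,0,0],[0,0,0,0],[0,0,0,0],[0,0,0,0]], grip=-0.6)

```text
clock: 45.17
ee_pos: [621.2, 5.4, 152.4]
ee_rot: [0.708, 0.012, -0.012, -0.706]
contact_force: [0.4, -0.1, 0.5]
gripper_width: 0.797
```

play_rows(rows=[[0,-20,0,0],[0,-60,0,0],[0,-90,0,0],[0,-90,0,0]])

```text
clock: 45.5
ee_pos: [623.0, 5.9, 251.4]
ee_rot: [0.709, 0.017, -0.007, -0.705]
contact_force: [-0.5, 0.1, 1.5]
gripper_width: 0.8
```

play_rows(rows=[[0,0,-40,0],[0,0,-65,0],[0,0,-65,0],[0,0,-65,0]])

```text
clock: 45.83
ee_pos: [625.1, -60.1, 251.7]
ee_rot: [0.709, 0.016, -0.006, -0.705]
contact_force: [0.2, 1.1, 0.1]
gripper_width: 0.796
```

Run:
```python
from h import *
st()
im,ci=shot("wrist","w40",None,1.5)
im,ci=shot("scene","s7",(180,150,380,280),4)
```

```text
t 45.83 tcp [625.1 -60.1 251.7] y [ 0.014 -0.004 -1.   ] x [0.999 0.032 0.014] z [-0.032  0.999 -0.005] F [0.2 1.1 0.1] w 0.796 q [-0.15  0.33  1.04 -0.    1.75 -0.19]
```

View pics/w40.png

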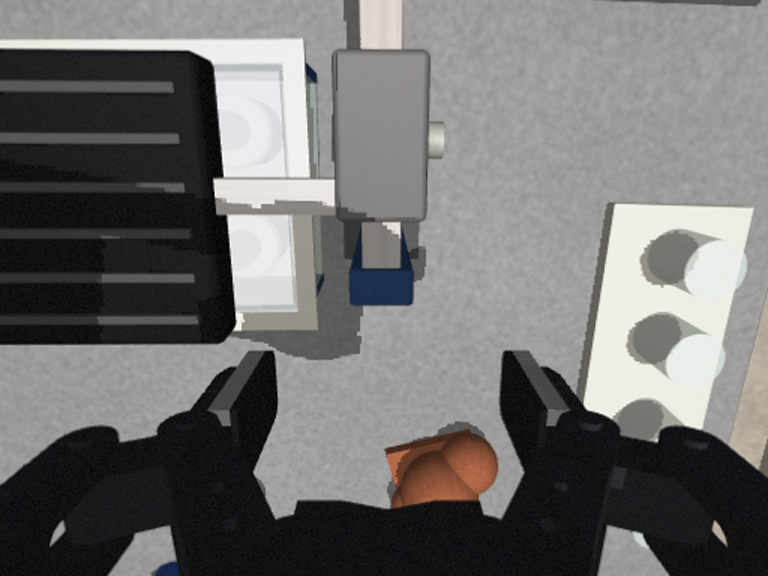

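View pics/s7.png

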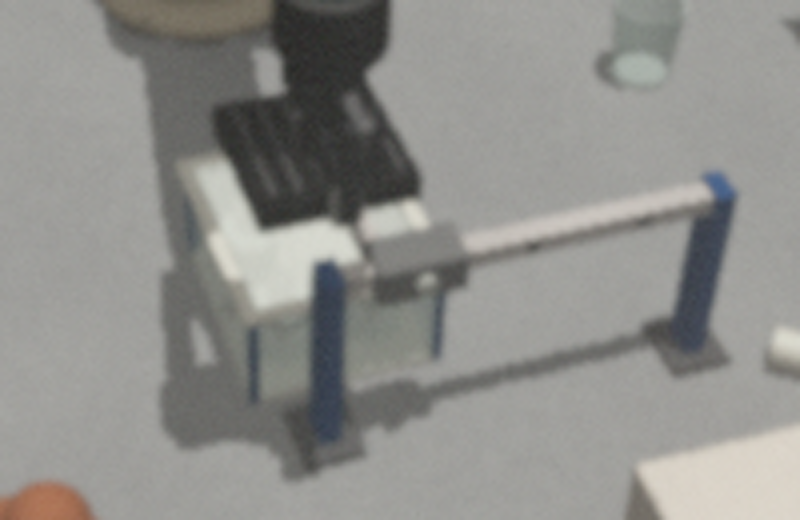

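The button is out, at (429–446,140), about 8 mm proud over the tank hole. I'll retreat and do a last overall check.

play_rows(rows=[[-20,-10,-40,0],[-40,-20,-80,0],[-60,-20,-120,0],[-80,-20,-160,0],[-80,-20,-200,0]])

```text
clock: 46.35
ee_pos: [551.5, -250.0, 272.3]
ee_rot: [0.709, 0.018, -0.008, -0.705]
contact_force: [0.8, 0.8, 0.1]
gripper_width: 0.797
```

play_rows(rows=[[-80,0,-150,0],[-80,0,-150,0],[-80,0,-150,0],[-80,0,-150,0],[-80,0,-150,0]])

```text
clock: 46.77
ee_pos: [474.0, -407.3, 271.2]
ee_rot: [0.709, 0.016, -0.007, -0.705]
contact_force: [-0.3, 0.6, -0.6]
gripper_width: 0.798
```

Run:
```python
from h import *
st()
im,ci=shot("top","t9",(90,60,410,280),2.4)
im,ci=shot("scene","s8",(120,150,440,300),2.4)
```

```text
t 46.77 tcp [ 474.  -407.3  271.2] y [ 0.013 -0.005 -1.   ] x [0.999 0.032 0.013] z [-0.032  0.999 -0.006] F [-0.3  0.6 -0.6] w 0.798 q [-0.77  0.33  1.01  0.01  1.79 -0.8 ]
```

View pics/t9.png

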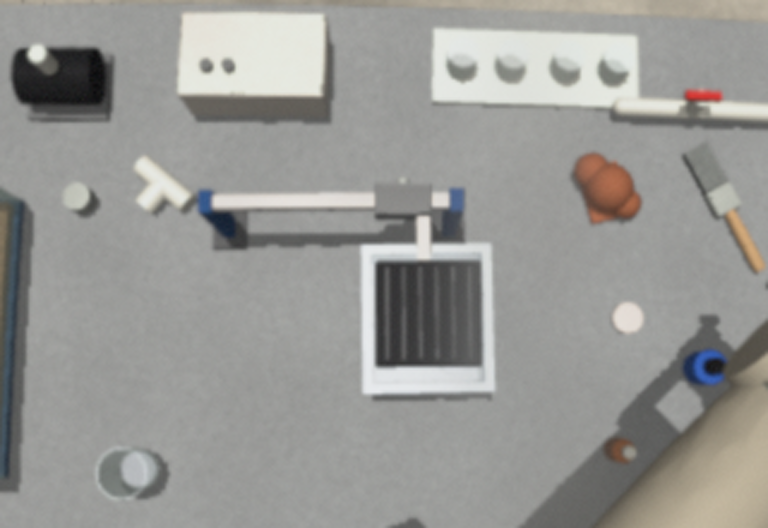

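View pics/s8.png

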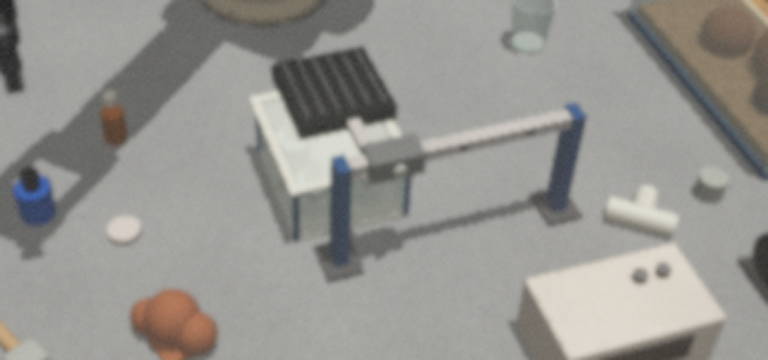

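The final views show the lamp over the covered tank at (428,315) and the button out at (403,182). The bystanders and the blue look-alike are where they were at the start. I'm handing in.

Run:
```python
from h import *
print(env.hand_in())
```

```text
the job is handed in; nothing more can be done
None
```

I did every step in the order asked and handed the job in; it took about 47 s on the robot clock, and no verdict is reported.

- **Lamp out:** I pressed the button and slid the tube 180 mm to the last hole, where the button popped out again (about 8 mm proud in the picture).
- **Jars:** Three white jars were on the table, and each now stands upright in its own tank cell. One had been knocked about 4 cm during the run, so I measured it again before picking it up. I left the blue look-alike alone.
- **Cover:** I laid it aside on the clear part of the table, then put it back. It seated at the expected height (109.3 mm against 109.4 mm) with light contact, and the pictures show it flush with the rim.
- **Lamp back:** I pressed the button again and slid the tube back 180 mm. The button is out at the tank hole, about 8 mm proud.

**Last checks:** The final top and scene pictures show the lamp over the covered tank and the other things where they started. The gripper is open and clear of everything.

**What went less well:**
- The first jar touched the tank floor with about 39 N before I eased off.
- The tool tilted up to about 3.5° partway through. I corrected it before gripping the cover again.

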